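# Load the reagent carrier from the bench tray, front to back

## Robot

A 7-joint arm with a two-finger parallel gripper is mounted at the origin on a cart in front of the work surface, level with it; the furniture and walls round the work are solid. World frame = base frame: x ahead of the robot, y to its left, z up, the work surface at z = 0. Lengths are in mm, angles in degrees, forces in N, time in s.
With the tool pointing down it reaches from about 400 to 850 mm from the base axis. Payload 4.4 kg.
Tool frame: the origin (TCP) lies between the finger pads, 19 mm behind the fingertips; this is the grasp point; z points along the fingers, y is the line along which they close (so a half turn about z gives the same grasp; the last joint's range is limited). The gripper opens to 94 mm and grips with 3 to 60 N. Pads are 16 mm wide; open, the fingers measure 119 mm over their backs; the gripper's body (75 mm by 177 mm) begins 78 mm behind the grasp point.
Start: joints at [69.912, 36.005, 2.206, 86.941, -1.547, 57.084, -1.146], TCP at [182.655, -623.823, 224.278] pointing down, gripper open.
Joint ranges: [-175.42, 175.42], [-21.48, 121.26], [-71.46, 75.88], [10.55, 141.38], [-63.04, 243.04], [13.31, 113.54], [-168.57, 168.57]. Speed limits (degrees/s): [147.25, 147.25, 180, 180, 180, 180, 180].

## Interface

Orientations are given as a 3x3 rotation matrix whose columns are the frame's x, y, z axes.
In Python, from plant import r, vision gives the robot as it stands.
- The arm moves only by the tool play_rows, never from a script. Its argument "rows" is a list of rows, each an object with "gripper": the opening, from 0 (shut) to 1 (fully open); "delta_pos": the shift along the tool's x, y, z in units of 0.03 m (1.0 is 0.03 m), a list of three; "twist": the turn about the tool's z in units of 6 degrees (1.0 is 6 degrees). In form: [{"gripper": gripper, "delta_pos": [tx, ty, tz], "twist": twist}, ...]. A call has 1 to 5 rows; each row shifts and turns the commanded pose from where the row before left it, along the tool's axes as they then stand; what a row does not reach is not made up. A row lasts 1/12 s, in which the tool goes at most 41.7 mm and 7.16 degrees, less where a joint would pass 70% of its speed; a pose out of reach is approached as far as the arm can. A call with a number of a shift or a turn outside -1 to 1 is refused whole. A call with a gripper value outside its range is refused whole. The fingers move at their own pace and stop on an object; "grip_force" is the grip in N (left out, the last holds). Time passes only in rows, so rows that do not move let the fingers close. It gives the time, the measured TCP pose, the force, the opening and the grip force at its end, in the units of the state.
- r.state(): the state, without advancing time (a new reading comes with each control period).
- vision.snapshot(name): name is "scene" or "top" or "wrist"; returns the picture (480x640x3 uint8, red, green, blue); there is no depth.
- vision.get_calibration(name): a dict with "camera_matrix" (3x3 intrinsics, pixels), "k1" (the pictures are not rectified: a ray, as slopes to the right and down, at radius r is drawn at 1 + k1 r^2 times it, then the intrinsics apply), "rvec" (rotation vector, rad) and "tvec" (3), from world to camera coordinates, as OpenCV has them. Camera axes: x right, y down, z forward; pixel columns grow to the right and rows downward; lengths in mm; the calibration is good to about 2 mm. A picture is of the moment at which its call begins: read the wrist's pose just before it. get_calibration takes no time and is no camera call; for the wrist camera it gives the pose at the moment of the call.
- r.job_done(): hands the job in; it is judged then, once.
The state is a dict: "clock": time; "joint_positions": joint angles; "qvel": joint speeds; "joint_torque": joint torques, N m; "eef_pos": TCP position; "orientation": TCP orientation; "force": force on the tool from outside, world axes, zero at the start; "moment": the same for the moment, N m; "opening": finger opening in mm; "finger_force": force on a finger pad.
Only numpy, scipy, OpenCV 4.12 (cv2) and the standard library are available. Lean on these libraries where they do the work, as an engineer would, in place of code of your own. Each camera call takes 0.05 s, during which the arm holds its last target. There are 200 camera calls.

## Task

Load the instrument's grey reagent carrier from the blue bench tray: starting with the bottle next to the tray's loop handle and working along the row, move the four bottles over one at a time, the first into the place at the carrier's solid nose and each following one into the next place towards the carrier's black grip. The carrier goes in nose first and the bottles are used in that order, so the row must end up reversed with respect to the handles. Keep the bottles upright and leave each standing flat in its own place, released.

Things in the scene. Friction and masses are not known exactly. Their poses are not given: they have to be found in the camera images.
- bench_tray: Blue plastic tray, thin steel loop handle (57 mm high) on one end; holds the four bottles at the start. Fixed, turned anyhow. 236x62 mm, 26 mm high; four places 54x54 mm inside in a row, floor 4 mm above the bench. Origin: under the row's centre; x along the row to the handle, z up. Place centres x = 87 (by the handle), 29, -29, -87 mm, y = 0.
- carrier: Grey carrier with aluminium foot strips, empty; black grip (46 mm high) on one end, solid round-cornered nose on the other (each 28 mm out). Fixed, turned anyhow. 236x62 mm, 26 mm high; four places 54x54 mm inside in a row, floor 4 mm above the bench. Origin: under the row's centre; x along the row to the grip, z up. Place centres x = 87 (by the grip), 29, -29, -87 mm, y = 0.
- tall_bottle: Slim round white bottle with a narrow ribbed white cap, 34 mm across, 88 mm high; straight body up to 60 mm. Origin: centre of underside, z up. Starts upright in any one place of the bench tray. Grip the straight lower body from above, fingers across the row, TCP 48 mm above the underside.
- wide_jar: Round white wide-mouthed jar with a flat lid almost as wide as the jar, 40 mm across, 62 mm high; straight body up to 46 mm. Origin: centre of underside, z up. Starts upright in any one place of the bench tray. Grip the straight lower body from above, fingers across the row, TCP 48 mm above the underside.
- dropper_bottle: Round amber glass bottle with black cap and a rubber bulb, 35 mm across, 86 mm high; straight body up to 50 mm. Origin: centre of underside, z up. Starts upright in any one place of the bench tray. Grip the straight lower body from above, fingers across the row, TCP 48 mm above the underside.
- square_bottle: White bottle of square section with a round white cap, 36 x 36 mm, 80 mm high; straight body up to 60 mm; its sides are parallel to the tray's within 6 degrees. Origin: centre of underside, z up. Starts upright in any one place of the bench tray. Grip the straight lower body from above, fingers across the row, TCP 48 mm above the underside.
- place_1 (a point): Centre of the floor of the carrier's place next to its solid nose (carrier x = -87 mm, 4 mm above the bench). Takes the first bottle counted from the tray's handle.
- place_2 (a point): Centre of the floor of the carrier's second place from the nose (carrier x = -29 mm, 4 mm above the bench). Takes the second bottle counted from the tray's handle.
- place_3 (a point): Centre of the floor of the carrier's third place from the nose (carrier x = 29 mm, 4 mm above the bench). Takes the third bottle counted from the tray's handle.
- place_4 (a point): Centre of the floor of the carrier's last place, next to the black grip (carrier x = 87 mm, 4 mm above the bench). Takes the fourth bottle counted from the tray's handle.

How it is judged (in metres and radians):
On the way, in this order (a step that is already met when the one before it is completed fails the run):
1. the first bottle, counted from the tray's handle, stands in place_1 of the carrier, and those after it still stand in the tray (distance between any of tall_bottle, wide_jar, dropper_bottle, square_bottle and place_1 below 0.016 m and (distance between tall_bottle and place_1 below 0.016 m or (x of tall_bottle in the frame of bench_tray below 0.058 m and distance between tall_bottle and bench_tray below 0.11 m)) and (distance between wide_jar and place_1 below 0.016 m or (x of wide_jar in the frame of bench_tray below 0.058 m and distance between wide_jar and bench_tray below 0.11 m)) and (distance between dropper_bottle and place_1 below 0.016 m or (x of dropper_bottle in the frame of bench_tray below 0.058 m and distance between dropper_bottle and bench_tray below 0.11 m)) and (distance between square_bottle and place_1 below 0.016 m or (x of square_bottle in the frame of bench_tray below 0.058 m and distance between square_bottle and bench_tray below 0.11 m))), for 0.2 s.
2. the second bottle, counted from the tray's handle, stands in place_2 of the carrier, and those after it still stand in the tray (distance between any of tall_bottle, wide_jar, dropper_bottle, square_bottle and place_1 below 0.016 m and distance between any of tall_bottle, wide_jar, dropper_bottle, square_bottle and place_2 below 0.016 m and (distance between tall_bottle and place_1 below 0.016 m or distance between tall_bottle and place_2 below 0.016 m or (x of tall_bottle in the frame of bench_tray below 0 m and distance between tall_bottle and bench_tray below 0.11 m)) and (distance between wide_jar and place_1 below 0.016 m or distance between wide_jar and place_2 below 0.016 m or (x of wide_jar in the frame of bench_tray below 0 m and distance between wide_jar and bench_tray below 0.11 m)) and (distance between dropper_bottle and place_1 below 0.016 m or distance between dropper_bottle and place_2 below 0.016 m or (x of dropper_bottle in the frame of bench_tray below 0 m and distance between dropper_bottle and bench_tray below 0.11 m)) and (distance between square_bottle and place_1 below 0.016 m or distance between square_bottle and place_2 below 0.016 m or (x of square_bottle in the frame of bench_tray below 0 m and distance between square_bottle and bench_tray below 0.11 m))), for 0.2 s.
3. the third bottle, counted from the tray's handle, stands in place_3 of the carrier, and those after it still stand in the tray (distance between any of tall_bottle, wide_jar, dropper_bottle, square_bottle and place_1 below 0.016 m and distance between any of tall_bottle, wide_jar, dropper_bottle, square_bottle and place_2 below 0.016 m and distance between any of tall_bottle, wide_jar, dropper_bottle, square_bottle and place_3 below 0.016 m and (distance between tall_bottle and place_1 below 0.016 m or distance between tall_bottle and place_2 below 0.016 m or distance between tall_bottle and place_3 below 0.016 m or (x of tall_bottle in the frame of bench_tray below -0.058 m and distance between tall_bottle and bench_tray below 0.11 m)) and (distance between wide_jar and place_1 below 0.016 m or distance between wide_jar and place_2 below 0.016 m or distance between wide_jar and place_3 below 0.016 m or (x of wide_jar in the frame of bench_tray below -0.058 m and distance between wide_jar and bench_tray below 0.11 m)) and (distance between dropper_bottle and place_1 below 0.016 m or distance between dropper_bottle and place_2 below 0.016 m or distance between dropper_bottle and place_3 below 0.016 m or (x of dropper_bottle in the frame of bench_tray below -0.058 m and distance between dropper_bottle and bench_tray below 0.11 m)) and (distance between square_bottle and place_1 below 0.016 m or distance between square_bottle and place_2 below 0.016 m or distance between square_bottle and place_3 below 0.016 m or (x of square_bottle in the frame of bench_tray below -0.058 m and distance between square_bottle and bench_tray below 0.11 m))), for 0.2 s.
4. the fourth bottle, counted from the tray's handle, stands in place_4 of the carrier, and all four places are filled (distance between any of tall_bottle, wide_jar, dropper_bottle, square_bottle and place_1 below 0.016 m and distance between any of tall_bottle, wide_jar, dropper_bottle, square_bottle and place_2 below 0.016 m and distance between any of tall_bottle, wide_jar, dropper_bottle, square_bottle and place_3 below 0.016 m and distance between any of tall_bottle, wide_jar, dropper_bottle, square_bottle and place_4 below 0.016 m), for 0.2 s.
At the end, for the whole second after the job is handed in: Each carrier place holds one bottle (its underside's centre within 16 mm of the place's floor centre), all upright within 0.12 rad, at rest, released; they came over in the tray's order from its handle, filling the carrier from its nose (all of step 4 and angle between each of tall_bottle, wide_jar, dropper_bottle, square_bottle's own z axis and vertical below 0.12 rad and linear speed of each of tall_bottle, wide_jar, dropper_bottle, square_bottle below 0.02 m/s and angular speed of each of tall_bottle, wide_jar, dropper_bottle, square_bottle below 0.2 rad/s and contact force between each of tall_bottle, wide_jar, dropper_bottle, square_bottle and the fingers below 0.05 N); the robot touches nothing.
It fails at once if a bottle is tipped by more than 0.6 rad (angle between any of tall_bottle, wide_jar, dropper_bottle, square_bottle's own z axis and vertical above 0.6 rad).
It also fails if it takes over 109 s, if anything falls off the work surface, if the arm or the gripper's body presses on something with over 40 N, if the wrist force passes 120 N, or if a joint passes its speed limit or range.

## Working session

There is one attempt and no reset: what is moved stays moved. The work goes in short steps, Python scripts to look and compute and a tool call to move; the robot and the scene stay as the last step left them, time stands still between calls to the robot, and variables do not carry over. Pictures are saved under pics/ and viewed, at most 14 in all, crops included, and the job is handed in when it is done.

Besides the shell and the picture viewer there is one more tool, called by a JSON object that holds its "api" and its "payload". play_rows: Moves the arm, as the interface text tells. Shifts and turns lie within -1 to 1; 1 stands for 0.03 m of shift or 6 degrees of turn. Its arguments: {"type":"object","properties":{"rows":{"type":"array","items":{"type":"object","properties":{"gripper":{"type":"number"},"delta_pos":{"type":"array","items":{"type":"number","minimum":-1,"maximum":1}},"twist":{"type":"number","minimum":-1,"maximum":1}}}},"grip_force":{"type":"number"}},"required":["rows"]}

```bash
mkdir -p pics; ls
python3 - <<'E'
from plant import r, vision
import cv2
s=r.state(); print(s)
for n in ("scene","top"):
    cv2.imwrite(f"pics/{n}0.png",vision.snapshot(n)[:,:,::-1]); print(n,vision.get_calibration(n))
print(vision.get_calibration("wrist"))
E
```

```text
pics
{'clock': 0.0, 'joint_positions': array([69.91316175, 36.0579617 ,  2.20136921, 86.9945484 , -1.54750492,
       57.08346699, -1.14773952]), 'qvel': array([-0.01301008, -0.02428576, -0.00490039, -0.05588668,  0.04951861,
        0.117962  ,  0.06499279]), 'joint_torque': array([ 4.17906467e-04, -5.49732542e+01,  1.14400987e+00, -1.86629874e+01,
       -5.21498965e-02,  2.35682144e-02,  1.65139413e-04]), 'eef_pos': array([ 182.48440716, -623.21163266,  223.37260111]), 'orientation': array([[ 9.59728500e-01,  2.80928695e-01, -5.24636798e-04],
       [ 2.80929185e-01, -9.59726848e-01,  1.78040710e-03],
       [-3.34057741e-06, -1.85609322e-03, -9.99998277e-01]]), 'force': array([-0.08905816,  0.13235057, -0.30254591]), 'moment': array([ 0.02192181, -0.04784383,  0.00587912]), 'finger_force': 0.0, 'opening': 94.22857744409978}
scene {'camera_matrix': array([[471.3959157 ,   0.        , 317.24429575],
       [  0.        , 471.3959157 , 240.03536714],
       [  0.        ,   0.        ,   1.        ]]), 'k1': -0.049615644741754554, 'rvec': array([ 2.17352056, -0.71406185,  0.32251166]), 'tvec': array([-391.70647998,  237.92534435,  679.00525963])}
top {'camera_matrix': array([[571.782295  ,   0.        , 329.61439604],
       [  0.        , 571.782295  , 244.41401336],
       [  0.        ,   0.        ,   1.        ]]), 'k1': -0.1414224554662628, 'rvec': array([ 2.13801555, -2.19701614,  0.07732473]), 'tvec': array([  36.51649443,  499.23620615, 1368.29866231])}
{'camera_matrix': array([[339.3032762 ,   0.        , 316.50479265],
       [  0.        , 339.3032762 , 242.44816421],
       [  0.        ,   0.        ,   1.        ]]), 'k1': -0.0435872355488745, 'rvec': array([-2.34524857,  1.7567236 ,  0.22807145]), 'tvec': array([-648.72988153,  -26.52091655,  392.10677343])}
```

View pics/scene0.png

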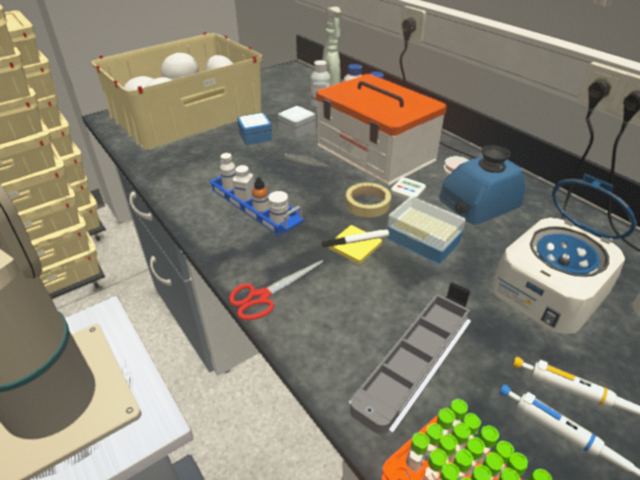

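View pics/top0.png

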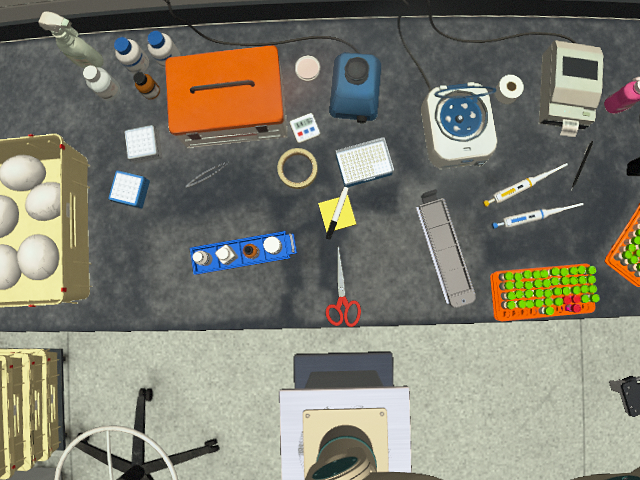

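The top view shows the blue tray with its handle end at right (295,243) and bottles at x = 201, 225, 250 and 272, y about 250. The carrier has its black grip at (430,196) and its nose at (458,300). Next I'll write the helpers and get rough poses.

```bash
cat > h.py <<'E'
import numpy as np, cv2
from plant import r, vision
def cal(n):
    c=vision.get_calibration(n); R=cv2.Rodrigues(c["rvec"])[0]; c["R"]=R; c["C"]=-R.T@c["tvec"]; return c
def rays(c,px):
    u=cv2.undistortPoints(np.float64(px).reshape(-1,1,2),c["camera_matrix"],np.array([c["k1"],0,0,0])).reshape(-1,2)
    return np.c_[u,np.ones(len(u))]@c["R"]
def plane(c,px,z):
    d=rays(c,px); return c["C"]+d*((z-c["C"][2])/d[:,2])[:,None]
def tri(cs,pxs):
    A=np.zeros((3,3));b=np.zeros(3)
    for c,p in zip(cs,pxs):
        d=rays(c,[p])[0];d/=np.linalg.norm(d);P=np.eye(3)-np.outer(d,d);A+=P;b+=P@c["C"]
    return np.linalg.solve(A,b)
def project(c,P):
    return cv2.projectPoints(np.float64(P).reshape(-1,1,3),c["rvec"],c["tvec"],c["camera_matrix"],np.array([c["k1"],0,0,0]))[0].reshape(-1,2)
def move(target,yaw):
    """tool-frame shift from the measured pose, mm, and turn in deg; yaw = heading of tool x"""
    s=r.state();R=s["orientation"];y=np.degrees(np.arctan2(R[1,0],R[0,0]))
    tw=-((yaw-y+180)%360-180)
    return R.T@(np.array(target)-s["eef_pos"]),tw
E
python3 - <<'E'
from h import *
c=cal("top");im=cv2.imread("pics/top0.png");hsv=cv2.cvtColor(im,cv2.COLOR_BGR2HSV)
m=cv2.inRange(hsv,(105,150,80),(125,255,255));m[:220]=0;m[280:]=0;m[:,:180]=0;m[:,310:]=0
p=cv2.findNonZero(m);w=plane(c,p.reshape(-1,2),26)[:,:2].astype(np.float32)
print("tray",cv2.minAreaRect(w))
print("bottles",plane(c,[(201,257),(225,254),(250,250),(272,244)],60).round())
print("grip,nose",plane(c,[(430,196),(440,192)],46).round(),plane(c,[(458,300),(447,306),(473,298)],26).round())
print("topC",c["C"]);w=cal("wrist");s=r.state();print("wristC in tool",s["orientation"].T@(w["C"]-s["eef_pos"]),"axes",s["orientation"].T@w["R"].T)
E
```

```text
tray ((487.7781066894531, 235.36569213867188), (67.96627044677734, 258.61029052734375), 8.244292259216309)
bottles [[475. 330.  60.]
 [481. 272.  60.]
 [489. 212.  60.]
 [502. 159.  60.]]
grip,nose [[ 608. -223.   46.]
 [ 618. -248.   46.]] [[ 356. -284.   26.]
 [ 343. -256.   26.]
 [ 360. -321.   26.]]
topC [3.76554740e+02 4.36748155e-01 1.40748634e+03]
wristC in tool [ 7.31514844e+01 -7.39218705e-02 -1.61121083e+02] axes [[-1.38404450e-04 -9.67660053e-01 -2.52257809e-01]
 [ 9.99999745e-01  4.28042854e-05 -7.12859645e-04]
 [ 7.00603517e-04 -2.52257843e-01  9.67659801e-01]]
```

{"api": "play_rows", "payload": {"rows": [{"gripper": 1,"delta_pos": [0.9,-0.75,0],"twist": 0},{"gripper": 1,"delta_pos": [1,-0.84,0],"twist": 0},{"gripper": 1,"delta_pos": [1,-0.84,0],"twist": 0},{"gripper": 1,"delta_pos": [1,-0.84,0],"twist": 0},{"gripper": 1,"delta_pos": [1,-0.84,0],"twist": 0}]}}

```text
clock: 0.52
eef_pos: [289.6, -462.3, 223.9]
orientation: [[0.96, 0.281, -0.0], [0.281, -0.96, 0.001], [-0.0, -0.001, -1.0]]
force: [1.0, -0.7, -0.4]
opening: 94.1
finger_force: 0.0
```

{"api": "play_rows", "payload": {"rows": [{"gripper": 1,"delta_pos": [1,-0.84,0],"twist": 0},{"gripper": 1,"delta_pos": [1,-0.84,0],"twist": 0},{"gripper": 1,"delta_pos": [1,-0.84,0],"twist": 0},{"gripper": 1,"delta_pos": [0.9,-0.8,0],"twist": 0},{"gripper": 1,"delta_pos": [0.5,-0.5,0],"twist": 0}]}}

```text
clock: 0.93
eef_pos: [385.9, -312.9, 224.1]
orientation: [[0.958, 0.286, 0.001], [0.286, -0.958, 0.002], [0.001, -0.002, -1.0]]
force: [0.9, 0.5, -0.4]
opening: 94.0
finger_force: 0.0
```

{"api": "play_rows", "payload": {"rows": [{"gripper": 1,"delta_pos": [0.3,-0.5,0],"twist": 0},{"gripper": 1,"delta_pos": [0,0,0],"twist": 0},{"gripper": 1,"delta_pos": [0,0,0],"twist": 0}]}}

```text
clock: 1.18
eef_pos: [388.0, -299.8, 224.2]
orientation: [[0.959, 0.283, -0.0], [0.283, -0.959, -0.0], [-0.0, -0.0, -1.0]]
force: [-0.3, -0.4, 0.2]
opening: 93.6
finger_force: 0.0
```

Run:
```python
from h import *
import pickle
s=r.state();print(s["clock"],s["eef_pos"],s["joint_positions"].round(),s["qvel"].round(1))
c=cal("wrist");im=vision.snapshot("wrist")[:,:,::-1];cv2.imwrite("pics/car1.png",im);pickle.dump(c,open("car1.pkl","wb"))
print(project(c,[[482,-254,26],[613,-232,46],[352,-290,26]]))
```

```text
1.1833 [ 388.04399277 -299.79953747  224.20274405] [ 34.  23.   1. 112.  -0.  45. -39.] [ 2.   0.3  1.6 -1.   0.4 -0.   0.2]
[[299.63040636 123.73961538]
 [315.2629476  -34.61501053]
 [299.06588224 252.29069639]]
```

View pics/car1.png

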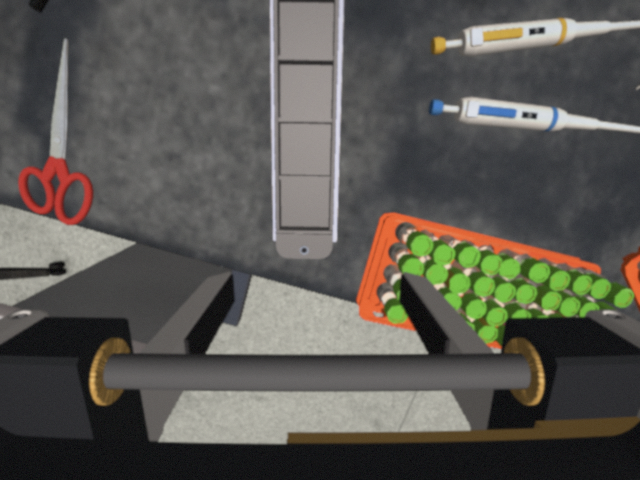

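The first wrist view shows the carrier vertical at columns 270-342, its nose at (303,250) and pocket dividers at rows 62, 122 and 176. The grip end is out of frame, so I'll shift forward for a second view.

{"api": "play_rows", "payload": {"rows": [{"gripper": 1,"delta_pos": [1,0,0],"twist": 0},{"gripper": 1,"delta_pos": [1,0,0],"twist": 0},{"gripper": 1,"delta_pos": [0.5,0,0],"twist": 0},{"gripper": 1,"delta_pos": [0,0,0],"twist": 0},{"gripper": 1,"delta_pos": [0,0,0],"twist": 0}]}}

```text
clock: 1.65
eef_pos: [459.3, -280.5, 223.9]
orientation: [[0.96, 0.28, -0.001], [0.28, -0.96, -0.0], [-0.001, 0.0, -1.0]]
force: [-0.8, 0.2, -0.4]
opening: 93.9
finger_force: 0.0
```

Run:
```python
from h import *
import pickle
s=r.state();print(s["clock"],s["eef_pos"],s["qvel"].round(1).max())
c=cal("wrist");im=vision.snapshot("wrist")[:,:,::-1];cv2.imwrite("pics/car2.png",im);pickle.dump(c,open("car2.pkl","wb"))
cv2.imwrite("pics/car2z.png",cv2.resize(im[20:345,220:400],None,fx=1.8,fy=1.8,interpolation=cv2.INTER_CUBIC))
```

```text
1.65 [ 459.30933664 -280.53365004  223.86243883] 2.0
```

View pics/car2z.png

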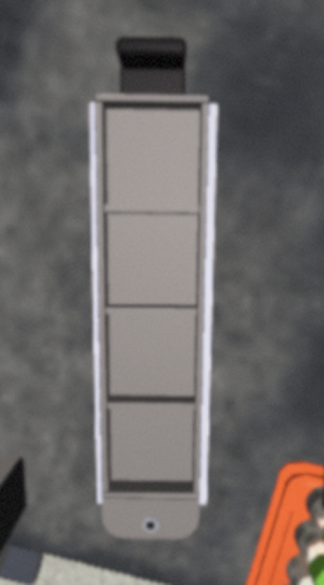

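The crop shows the black grip at top, the pocket dividers at crop rows 211, 305 and 398, and the nose tip at (150,538). That is px (303,319) in the full image. Now I'll measure the outline and the heights.

Run:
```python
from h import *
import pickle
for n,x0,x1,y0,y1 in (("car1",272,342,0,262),("car2",270,345,40,325)):
    c=pickle.load(open(n+".pkl","rb"));im=cv2.imread(f"pics/{n}.png");g=cv2.cvtColor(im,cv2.COLOR_BGR2GRAY).astype(float)
    mid=305
    # along-row profile, dark/bright transitions
    p=g[:,mid-8:mid+9].mean(1);d=np.diff(p)
    pk=[i for i in range(y0+1,y1) if abs(d[i])>6 and abs(d[i])>=abs(d[i-1]) and abs(d[i])>=abs(d[i+1])]
    print(n,[(i+.5,int(d[i]),int(np.hypot(*(plane(c,[(mid,i+.5)],26)[0,:2]-plane(c,[(mid,pk[0]+.5)],26)[0,:2])))) for i in pk])
    for row in ((30,90,150,210) if n=="car1" else (100,160,220,270)):
        q=g[row-2:row+3].mean(0);dd=np.diff(q);k=[j for j in range(x0-12,x1+8) if abs(dd[j])>6 and abs(dd[j])>=abs(dd[j-1]) and abs(dd[j])>=abs(dd[j+1])]
        print(row,[(j+.5,int(dd[j])) for j in k])
```

```text
car1 [(1.5, 34, 0), (60.5, -33, 51), (64.5, 38, 55), (121.5, -22, 108), (123.5, 24, 110), (173.5, -13, 160), (175.5, 14, 162), (226.5, -30, 216), (230.5, 30, 221), (248.5, -8, 241), (251.5, 10, 244), (258.5, -17, 252)]
30 [(269.5, 46), (272.5, -27), (276.5, -21), (279.5, 26), (332.5, -18), (334.5, 17), (337.5, 26), (342.5, -46)]
90 [(270.5, 46), (273.5, -29), (277.5, -24), (279.5, 27), (331.5, -21), (333.5, 15), (336.5, 34), (341.5, -42)]
150 [(271.5, 43), (274.5, -27), (277.5, -26), (280.5, 26), (329.5, -22), (331.5, 19), (334.5, 29), (339.5, -45)]
210 [(272.5, 47), (274.5, -29), (278.5, -29), (280.5, 29), (328.5, -20), (330.5, 15), (333.5, 30), (337.5, -49)]
car2 [(48.5, -9, 0), (57.5, 14, 8), (71.5, 30, 20), (75.5, -33, 24), (79.5, 34, 28), (136.5, -13, 81), (139.5, 12, 84), (188.5, -29, 134), (190.5, 30, 136), (239.5, -32, 189), (243.5, 31, 194), (286.5, -32, 244), (293.5, 31, 253), (309.5, -8, 273), (312.5, 7, 277), (319.5, -15, 285)]
100 [(269.5, 49), (272.5, -28), (276.5, -28), (278.5, 30), (330.5, -18), (332.5, 17), (335.5, 30), (339.5, -55)]
160 [(270.5, 54), (273.5, -34), (277.5, -25), (279.5, 33), (328.5, -23), (330.5, 19), (334.5, 31), (338.5, -50)]
220 [(271.5, 44), (274.5, -37), (277.5, -24), (280.5, 28), (327.5, -20), (329.5, 18), (332.5, 36), (336.5, -55)]
270 [(272.5, 51), (275.5, -34), (278.5, -27), (281.5, 23), (326.5, -14), (328.5, 13), (331.5, 34), (335.5, -50)]
```

Run:
```python
from h import *
import pickle
c1,c2=[pickle.load(open(f"car{i}.pkl","rb")) for i in (1,2)]
for n,a,b in (("nose inner",(304.5,230.5),(304.5,293.5)),("nose tip",(304,258.5),(304,319.5)),("div-29.. top",(305,175.5),(305,243.5))): print(n,tri([c1,c2],[a,b]).round(1))
L={}
for c,rows in ((c1,{30:(272.5,337.5),90:(273.5,336.5),150:(274.5,334.5),210:(274.7,333.5)}),(c2,{100:(272.5,335.5),160:(273.5,334.3),220:(274.5,332.6),270:(275.5,331.5)})):
    M=[]
    for row,(l,rr) in rows.items():
        P=plane(c,[(l,row),(rr,row)],26);print(row,np.linalg.norm(P[1]-P[0]).round(1),P.mean(0).round(1)[:2]);M.append(P.mean(0)[:2])
    M=np.array(M);v=np.linalg.svd(M-M.mean(0))[2][0];v*=np.sign(v[0]);print("yaw",np.degrees(np.arctan2(v[1],v[0])))
    m=M.mean(0)
    if c is c2:
        e=[(plane(c,[(304.5,y)],26)[0,:2]-m)@v for y in (75.5,293.5,319.5)];print(e)
        o=m+v*(e[0]+e[1])/2;print("origin",o,"places",[(o+v*x).round(1) for x in (-87,-29,29,87)])
```

```text
nose inner [ 377.3 -289.4   25. ]
nose tip [ 347.8 -297.3   29.4]
div-29.. top [ 434.  -273.8   24. ]
30 62.1 [ 566.3 -235.4]
90 62.2 [ 514.3 -250.4]
150 61.5 [ 458.7 -265.8]
210 62.8 [ 398.8 -282.4]
yaw 15.657341231015446
100 62.5 [ 576.2 -233.2]
160 62.7 [ 520.1 -249. ]
220 62.5 [ 459.4 -265.6]
270 62.6 [ 404.7 -280.9]
yaw 15.533944533503725
[np.float64(112.0001684641771), np.float64(-116.90352504853766), np.float64(-149.59572225249025)]
origin [ 487.7167104  -257.85171496] places [array([ 403.9, -281.2]), array([ 459.8, -265.6]), array([ 515.7, -250.1]), array([ 571.5, -234.6])]
```

Carrier measured: yaw 15.6°, origin (488,-258), rim height 25 mm against 26 expected, and width 62.5 mm. Next I'll move over the tray.

```bash
cat >> h.py <<'E'
def plan(target,yaw,n,pose=None):
    """per-row shifts (tool axes before the row's turn) for a straight even move in n rows; returns list of (tx,ty,tz,tw) in units"""
    s=r.state();R=s["orientation"];p=s["eef_pos"];y=np.degrees(np.arctan2(R[1,0],R[0,0]))
    if pose is not None: p,y=np.array(pose[0]),pose[1]
    d=(np.array(target)-p)/n;dy=((yaw-y+180)%360-180)/n
    for i in range(n):
        a=np.radians(y+dy*i);x=np.array([np.cos(a),np.sin(a),0]);yy=np.array([np.sin(a),-np.cos(a),0])
        print([round(float(v)/30,2) for v in (d@x,d@yy,-d[2])],round(-dy/6,2))
E
python3 -c "
from h import *
plan((493,205,224),99,16)"
```

```text
[0.35, -0.95, -0.0] -0.86
[0.44, -0.92, -0.0] -0.86
[0.52, -0.87, -0.0] -0.86
[0.59, -0.82, -0.0] -0.86
[0.67, -0.77, -0.0] -0.86
[0.73, -0.7, -0.0] -0.86
[0.79, -0.63, -0.0] -0.86
[0.85, -0.56, -0.0] -0.86
[0.89, -0.48, -0.0] -0.86
[0.93, -0.4, -0.0] -0.86
[0.97, -0.31, -0.0] -0.86
[0.99, -0.22, -0.0] -0.86
[1.01, -0.13, -0.0] -0.86
[1.01, -0.04, -0.0] -0.86
[1.01, 0.05, -0.0] -0.86
[1.0, 0.14, -0.0] -0.86
```

{"api": "play_rows", "payload": {"rows": [{"gripper": 1,"delta_pos": [0.35,-0.95,0],"twist": -0.86},{"gripper": 1,"delta_pos": [0.44,-0.92,0],"twist": -0.86},{"gripper": 1,"delta_pos": [0.52,-0.87,0],"twist": -0.86},{"gripper": 1,"delta_pos": [0.59,-0.82,0],"twist": -0.86},{"gripper": 1,"delta_pos": [0.67,-0.77,0],"twist": -0.86}]}}

```text
clock: 2.12
eef_pos: [469.1, -128.0, 224.4]
orientation: [[0.741, 0.671, -0.001], [0.671, -0.741, -0.001], [-0.001, 0.0, -1.0]]
force: [0.1, 0.5, -0.0]
opening: 94.0
finger_force: 0.0
```

{"api": "play_rows", "payload": {"rows": [{"gripper": 1,"delta_pos": [0.73,-0.7,0],"twist": -0.86},{"gripper": 1,"delta_pos": [0.79,-0.63,0],"twist": -0.86},{"gripper": 1,"delta_pos": [0.85,-0.56,0],"twist": -0.86},{"gripper": 1,"delta_pos": [0.89,-0.48,0],"twist": -0.86},{"gripper": 1,"delta_pos": [0.93,-0.4,0],"twist": -0.86}]}}

```text
clock: 2.53
eef_pos: [480.7, 23.2, 224.4]
orientation: [[0.375, 0.927, -0.0], [0.927, -0.375, -0.001], [-0.002, 0.0, -1.0]]
force: [0.4, -0.5, -0.7]
opening: 94.2
finger_force: 0.0
```

{"api": "play_rows", "payload": {"rows": [{"gripper": 1,"delta_pos": [0.97,-0.31,0],"twist": -0.86},{"gripper": 1,"delta_pos": [1,-0.22,0],"twist": -0.86},{"gripper": 1,"delta_pos": [1,-0.13,0],"twist": -0.86},{"gripper": 1,"delta_pos": [1,-0.04,0],"twist": -0.86},{"gripper": 1,"delta_pos": [1,0.05,0],"twist": -0.86}]}}

```text
clock: 2.95
eef_pos: [493.1, 174.0, 224.3]
orientation: [[-0.066, 0.998, -0.0], [0.998, 0.066, -0.002], [-0.002, -0.0, -1.0]]
force: [0.3, -0.6, -0.6]
opening: 94.0
finger_force: 0.0
```

{"api": "play_rows", "payload": {"rows": [{"gripper": 1,"delta_pos": [1,0.14,0],"twist": -0.86},{"gripper": 1,"delta_pos": [0,0,0],"twist": 0},{"gripper": 1,"delta_pos": [0,0,0],"twist": 0},{"gripper": 1,"delta_pos": [0,0,0],"twist": 0}]}}

```text
clock: 3.28
eef_pos: [495.4, 202.9, 224.0]
orientation: [[-0.151, 0.989, -0.001], [0.989, 0.151, -0.002], [-0.002, -0.001, -1.0]]
force: [1.1, 0.0, -0.5]
opening: 93.9
finger_force: 0.0
```

Run:
```python
from h import *
import pickle
s=r.state();print(s["clock"],s["eef_pos"],s["joint_positions"].round(),s["qvel"].round(1).max())
c=cal("wrist");im=vision.snapshot("wrist")[:,:,::-1];cv2.imwrite("pics/tr1.png",im);pickle.dump(c,open("tr1.pkl","wb"))
```

```text
3.2833 [495.36722071 202.91674462 223.97335838] [ -9.  28. -24. 105.  15.  50. -31.] 0.7
```

View pics/tr1.png

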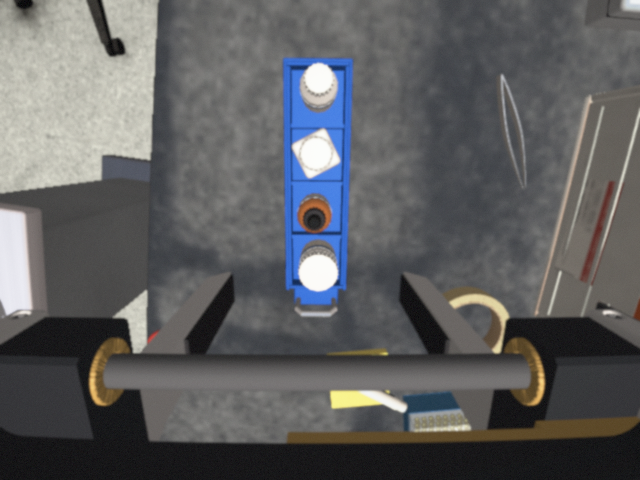

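The wrist view shows the tray vertical at columns 284-352. From the handle (316,312) the bottles run jar (319,267), dropper (314,217), square (316,153), tall (319,80). The square bottle is visibly turned by about 30°, more than the text says. I'll take a second view for heights.

{"api": "play_rows", "payload": {"rows": [{"gripper": 1,"delta_pos": [1,0,0],"twist": 0},{"gripper": 1,"delta_pos": [0.8,0,0],"twist": 0},{"gripper": 1,"delta_pos": [0,0,0],"twist": 0},{"gripper": 1,"delta_pos": [0,0,0],"twist": 0}]}}

```text
clock: 3.67
eef_pos: [486.9, 258.2, 224.3]
orientation: [[-0.154, 0.988, -0.0], [0.988, 0.154, -0.001], [-0.001, -0.0, -1.0]]
force: [-0.5, -1.2, -0.3]
opening: 94.1
finger_force: 0.0
```

Run:
```python
from h import *
import pickle
c=cal("wrist");im=vision.snapshot("wrist")[:,:,::-1];cv2.imwrite("pics/tr2.png",im);pickle.dump(c,open("tr2.pkl","wb"))
a=cv2.imread("pics/tr1.png")
z=lambda i,y:cv2.resize(i[y:y+290,270:370],None,fx=2,fy=2,interpolation=cv2.INTER_CUBIC)
cv2.imwrite("pics/trz.png",np.hstack([z(a,45),z(im,85)]))
for n in ("tr1","tr2"):
    i=cv2.imread(f"pics/{n}.png");h=cv2.cvtColor(i,cv2.COLOR_BGR2HSV);c=pickle.load(open(n+".pkl","rb"))
    m=cv2.inRange(h,(105,150,60),(125,255,255));m[:,:270]=0;m[:,370:]=0;m[390:]=0
    ys=np.where(m.sum(1)>255*5)[0];print(n,"rows",ys.min(),ys.max())
    L=[]
    for y in range(ys.min()+8,ys.max()-30,10):
        xs=np.where(m[y])[0];P=plane(c,[(xs.min()-.5,y),(xs.max()+.5,y)],26);L.append([*P.mean(0)[:2],np.linalg.norm(P[1]-P[0])])
    L=np.array(L);print(L[:,2].round(1));M=L[:,:2];v=np.linalg.svd(M-M.mean(0))[2][0];v*=-np.sign(v[1]);print("yaw x",np.degrees(np.arctan2(v[1],v[0])),"mid",M.mean(0),"end far",(plane(c,[(318,ys.min()-.5)],26)[0,:2]-M.mean(0))@v)
    w=((h[...,1]<60)&(h[...,2]>225)).astype(np.uint8);w[:,:275]=0;w[:,365:]=0;w[:60]=0
    k,_,st,ce=cv2.connectedComponentsWithStats(w)
    for s_,q in zip(st[1:],ce[1:]):
        if s_[4]>80: print(s_,q.round(1))
```

```text
tr1 rows 58 303
[66.2 66.6 66.9 67.3 66.7 67.2 67.6 67.  67.4 66.8 66.2 66.7 67.2 66.6
 67.1 67.6 67.  66.4 66.9 67.4 68. ]
yaw x -81.80428929328745 mid [486.40600238 261.01345282] end far -105.72080337313739
[305  63  29  30 641] [318.6  77.8]
[ 293  130   46   47 1137] [316.1 153.6]
[ 299  255   39   36 1079] [317.8 272.6]
tr2 rows 119 347
[66.7 67.1 66.5 67.  67.4 66.8 66.2 67.8 66.1 66.6 67.1 66.5 67.  67.5
 67.  67.5 66.9 67.5 66.9]
yaw x -81.73504071225624 mid [485.98467267 263.57366395] end far -102.8370592693138
[305 137  28  29 601] [318.8 150.3]
[301 204  37  32 753] [316.8 218.3]
[300 308  36  33 941] [317.4 323.7]
[343 416  22  15 168] [354.2 423.3]
```

View pics/trz.png

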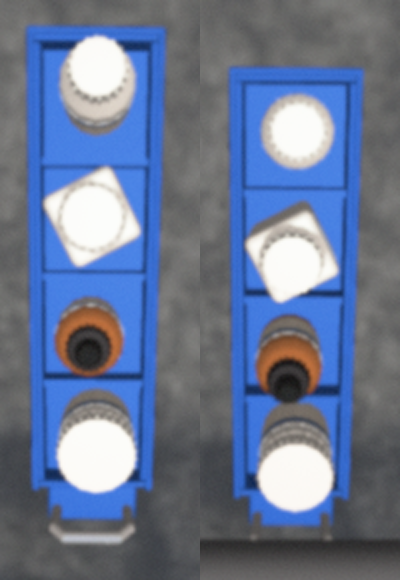

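Run:
```python
from h import *
import pickle
c1,c2=[pickle.load(open(f"tr{i}.pkl","rb")) for i in (1,2)]
O=np.array([488.2,247.5]);v=np.array([.1426,-.9898]);n=np.array([.9898,.1426])
for k,a,b in (("jar",(318.5,272),(317.5,324)),("drop",(314.5,219),(314.5,276.5)),("sq",(316,153.5),(315.5,216)),("tall",(319.3,79.5),(318.6,150.5))):
    P=tri([c1,c2],[a,b]);print(k,P.round(1),"in tray",((P[:2]-O)@v).round(1),((P[:2]-O)@n).round(1))
# tray inner end rims and dividers on z=26
for c,x0,y0,rows in ((c1,318,45,(40,166,271,377,480)),(c2,318,85,(80,187,293,393))):
    print([((plane(c,[(x0,y0+q/2)],26)[0,:2]-O)@v).round(1) for q in rows])
q=np.array([(107,167),(140,233),(80,268),(43,203)])
W=plane(c1,np.c_[270+q[:,0]/2,45+q[:,1]/2],64)[:,:2]
for i in range(4):
    e=W[(i+1)%4]-W[i];print(np.linalg.norm(e).round(1),(np.degrees(np.arctan2(e[1],e[0]))%90).round(1))
print(W.mean(0))
```

```text
jar [502.7 165.5  72.9] in tray 83.2 2.6
drop [491.2 217.8  78.4] in tray 29.8 -1.3
sq [483.5 275.7  75.6] in tray -28.6 -0.6
tall [477.3 334.   87.7] in tray -87.2 1.5
[np.float64(-112.6), np.float64(-53.7), np.float64(-1.2), np.float64(55.7), np.float64(115.5)]
[np.float64(-112.8), np.float64(-59.4), np.float64(-2.7), np.float64(55.2)]
32.9 36.5
32.0 38.6
33.8 38.4
33.1 37.0
[483.9613686 275.2225468]
```

Run:
```python
from h import *
import pickle
c1,c2=[pickle.load(open(f"tr{i}.pkl","rb")) for i in (1,2)]
O=np.array([488.2,247.5]);v=np.array([.1426,-.9898]);n=np.array([.9898,.1426])
for k,a,b,z in (("jar",(318.5,272),(317.5,324),66),("drop",(314.5,219),(314.5,276.5),90),("sq",(316,153.5),(315.5,216),84),("tall",(319.3,79.5),(318.6,150.5),92)):
  for c,p in ((c1,a),(c2,b)):
    P=plane(c,[p],z)[0];print(k,P.round(1),((P[:2]-O)@v).round(1),((P[:2]-O)@n).round(1))
plan((499.5,163,160),98.2,4)
```

```text
jar [503.3 163.1  66. ] 85.6 2.9
jar [503.  161.9  66. ] 86.9 2.5
drop [490.9 220.   90. ] 27.6 -1.3
drop [490.7 222.1  90. ] 25.5 -1.1
sq [483.7 275.7  84. ] -28.5 -0.4
sq [483.1 277.1  84. ] -30.1 -0.8
tall [477.7 333.2  92. ] -86.3 1.8
tall [477.  333.9  92. ] -87.1 1.2
[-0.79, -0.02, 0.53] 0.02
[-0.79, -0.02, 0.53] 0.02
[-0.79, -0.02, 0.53] 0.02
[-0.79, -0.01, 0.53] 0.02
```

{"api": "play_rows", "payload": {"rows": [{"gripper": 1,"delta_pos": [-0.79,0.01,0.53],"twist": 0.02},{"gripper": 1,"delta_pos": [-0.79,0.01,0.53],"twist": 0.02},{"gripper": 1,"delta_pos": [-0.79,0.01,0.53],"twist": 0.02},{"gripper": 1,"delta_pos": [-0.79,0.01,0.53],"twist": 0.02},{"gripper": 1,"delta_pos": [0,0,0],"twist": 0}]}}

```text
clock: 4.13
eef_pos: [501.7, 155.7, 157.7]
orientation: [[-0.136, 0.991, -0.006], [0.991, 0.136, -0.008], [-0.007, -0.007, -1.0]]
force: [-0.0, -1.2, -0.4]
opening: 94.1
finger_force: 0.0
```

```bash
python3 -c "
from h import *
print(move((503.1,162.8,52),98.2))"
```

```text
(array([  7.58373046,   3.05324727, 105.67372649]), np.float64(-0.39963978529061706))
```

{"api": "play_rows", "payload": {"rows": [{"gripper": 1,"delta_pos": [0,0,0.9],"twist": 0},{"gripper": 1,"delta_pos": [0,0,0.9],"twist": 0},{"gripper": 1,"delta_pos": [0,0,0.9],"twist": 0},{"gripper": 1,"delta_pos": [0,0,0.8],"twist": 0},{"gripper": 1,"delta_pos": [0,0,0],"twist": 0}]}}

```text
clock: 4.55
eef_pos: [500.1, 162.7, 52.4]
orientation: [[-0.144, 0.99, -0.007], [0.99, 0.144, -0.004], [-0.003, -0.007, -1.0]]
force: [-1.3, -0.6, -0.3]
opening: 94.0
finger_force: 0.0
```

{"api": "play_rows", "payload": {"rows": [{"gripper": 1,"delta_pos": [0,0,0],"twist": 0}]}}

```text
clock: 4.63
eef_pos: [502.1, 164.1, 55.4]
orientation: [[-0.145, 0.989, -0.002], [0.989, 0.145, -0.002], [-0.001, -0.002, -1.0]]
force: [-0.7, -0.8, 0.6]
opening: 93.8
finger_force: 0.0
```

```bash
python3 -c "
from h import *
print(r.state()['eef_pos'],move((503.1,162.8,52),98.2))"
```

```text
[502.09495391 164.14897652  55.35753361] (array([-1.47568175,  0.80665577,  3.35776072]), np.float64(0.11284330199760007))
```

Within 1.5 mm, so I'll come down 3 mm and grip with 20 N.

{"api": "play_rows", "payload": {"rows": [{"gripper": 0.2,"delta_pos": [-0.05,0.03,0.11],"twist": 0},{"gripper": 0.2,"delta_pos": [0,0,0],"twist": 0},{"gripper": 0.2,"delta_pos": [0,0,0],"twist": 0},{"gripper": 0.2,"delta_pos": [0,0,0],"twist": 0},{"gripper": 0.2,"delta_pos": [0,0,0],"twist": 0}], "grip_force": 20}}

```text
clock: 5.05
eef_pos: [504.2, 164.3, 53.2]
orientation: [[-0.146, 0.989, 0.001], [0.989, 0.146, 0.0], [0.0, 0.001, -1.0]]
force: [-0.5, 0.4, -0.8]
opening: 64.2
finger_force: 0.0
```

{"api": "play_rows", "payload": {"rows": [{"gripper": 0.2,"delta_pos": [0,0,0],"twist": 0},{"gripper": 0.2,"delta_pos": [0,0,0],"twist": 0},{"gripper": 0.2,"delta_pos": [0,0,0],"twist": 0},{"gripper": 0.2,"delta_pos": [0,0,0],"twist": 0},{"gripper": 0.2,"delta_pos": [0,0,0],"twist": 0}]}}

```text
clock: 5.47
eef_pos: [503.6, 164.1, 52.4]
orientation: [[-0.146, 0.989, -0.0], [0.989, 0.146, -0.0], [-0.0, -0.0, -1.0]]
force: [-0.5, 0.2, 1.4]
opening: 39.2
finger_force: 20.0
```

Jar held (39 mm, 20 N). Now I'll lift it and plan the transfer.

{"api": "play_rows", "payload": {"rows": [{"gripper": 0.2,"delta_pos": [0,0,-0.4],"twist": 0},{"gripper": 0.2,"delta_pos": [0,0,-0.8],"twist": 0},{"gripper": 0.2,"delta_pos": [0,0,-1],"twist": 0},{"gripper": 0.2,"delta_pos": [0,0,-1],"twist": 0},{"gripper": 0.2,"delta_pos": [0,0,-0.7],"twist": 0}]}}

```text
clock: 5.88
eef_pos: [504.1, 164.5, 171.5]
orientation: [[-0.146, 0.989, 0.002], [0.989, 0.146, 0.001], [0.001, 0.002, -1.0]]
force: [0.2, 0.1, -1.1]
opening: 39.7
finger_force: 20.0
```

```bash
python3 -c "
from h import *
print(r.state()['eef_pos'],r.state()['opening'])
plan((403.9,-281.2,165),15.6,16,((503.6,164.1,169),98.4))"
```

```text
[504.08269619 164.49637098 171.49205916] 39.73645961410206
[-0.89, -0.34, 0.01] 0.86
[-0.91, -0.26, 0.01] 0.86
[-0.93, -0.18, 0.01] 0.86
[-0.95, -0.09, 0.01] 0.86
[-0.95, -0.01, 0.01] 0.86
[-0.95, 0.08, 0.01] 0.86
[-0.94, 0.17, 0.01] 0.86
[-0.92, 0.25, 0.01] 0.86
[-0.89, 0.33, 0.01] 0.86
[-0.86, 0.41, 0.01] 0.86
[-0.82, 0.49, 0.01] 0.86
[-0.77, 0.56, 0.01] 0.86
[-0.72, 0.62, 0.01] 0.86
[-0.66, 0.69, 0.01] 0.86
[-0.59, 0.74, 0.01] 0.86
[-0.52, 0.79, 0.01] 0.86
```

{"api": "play_rows", "payload": {"rows": [{"gripper": 0.2,"delta_pos": [-0.89,-0.34,0],"twist": 0.86},{"gripper": 0.2,"delta_pos": [-0.91,-0.26,0],"twist": 0.86},{"gripper": 0.2,"delta_pos": [-0.93,-0.18,0],"twist": 0.86},{"gripper": 0.2,"delta_pos": [-0.95,-0.09,0],"twist": 0.86},{"gripper": 0.2,"delta_pos": [-0.95,-0.01,0],"twist": 0.86}]}}

```text
clock: 6.3
eef_pos: [471.7, 23.8, 169.4]
orientation: [[0.303, 0.953, -0.0], [0.953, -0.303, -0.0], [-0.0, -0.0, -1.0]]
force: [0.8, 0.1, -1.0]
opening: 38.9
finger_force: 20.0
```

{"api": "play_rows", "payload": {"rows": [{"gripper": 0.2,"delta_pos": [-0.95,0.08,0],"twist": 0.86},{"gripper": 0.2,"delta_pos": [-0.94,0.17,0],"twist": 0.86},{"gripper": 0.2,"delta_pos": [-0.92,0.25,0],"twist": 0.86},{"gripper": 0.2,"delta_pos": [-0.89,0.33,0],"twist": 0.86},{"gripper": 0.2,"delta_pos": [-0.86,0.41,0],"twist": 0.86}]}}

```text
clock: 6.72
eef_pos: [440.8, -115.6, 169.4]
orientation: [[0.688, 0.726, -0.0], [0.726, -0.688, 0.0], [0.0, -0.0, -1.0]]
force: [0.2, 0.6, 0.0]
opening: 39.3
finger_force: 20.0
```

{"api": "play_rows", "payload": {"rows": [{"gripper": 0.2,"delta_pos": [-0.82,0.49,0],"twist": 0.86},{"gripper": 0.2,"delta_pos": [-0.77,0.56,0],"twist": 0.86},{"gripper": 0.2,"delta_pos": [-0.72,0.62,0],"twist": 0.86},{"gripper": 0.2,"delta_pos": [-0.66,0.69,0],"twist": 0.86},{"gripper": 0.2,"delta_pos": [-0.59,0.74,0],"twist": 0.86}]}}

```text
clock: 7.13
eef_pos: [410.0, -255.1, 169.3]
orientation: [[0.935, 0.354, -0.0], [0.354, -0.935, 0.0], [-0.0, -0.0, -1.0]]
force: [0.7, -1.2, -0.7]
opening: 39.4
finger_force: 20.0
```

{"api": "play_rows", "payload": {"rows": [{"gripper": 0.2,"delta_pos": [-0.52,0.79,0],"twist": 0.86},{"gripper": 0.2,"delta_pos": [0,0,0],"twist": 0},{"gripper": 0.2,"delta_pos": [0,0,0],"twist": 0},{"gripper": 0.2,"delta_pos": [0,0,0],"twist": 0}]}}

```text
clock: 7.47
eef_pos: [404.5, -280.6, 169.1]
orientation: [[0.962, 0.274, -0.0], [0.274, -0.962, 0.001], [-0.0, -0.001, -1.0]]
force: [-1.2, 0.7, -1.9]
opening: 39.5
finger_force: 20.0
```

```bash
python3 -c "
from h import *
s=r.state();print(s['eef_pos'],s['opening'],move((403.9,-281.2,53),15.6))
c=cal('wrist');i=vision.snapshot('wrist')[:,:,::-1];cv2.imwrite('pics/p1.png',i)"
```

```text
[ 404.51811712 -280.64516148  169.14051467] 39.51108767578515 (array([ -0.73395477,   0.49517142, 116.14011012]), np.float64(0.30860390406797933))
```

View pics/p1.png

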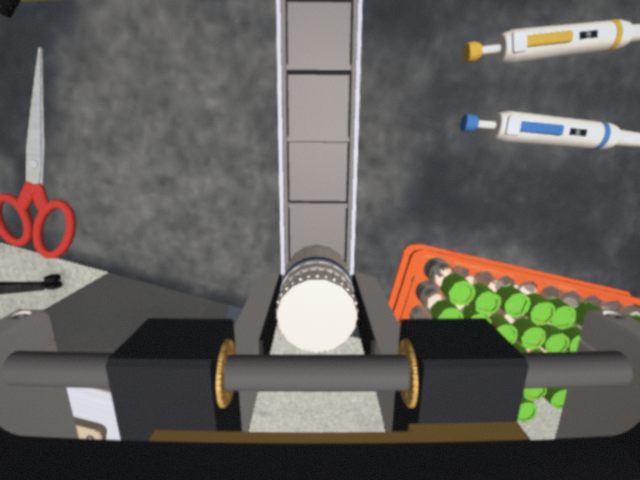

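Jar held and upright over the first place. Before descending I'll check the height of the neighbouring tube rack.

```bash
python3 -c "
from h import *
import pickle
c1=pickle.load(open('car1.pkl','rb'));c=cal('wrist')
for a,b in (((421,245),(461,291)),((445,255),(484,303)),((471,259),(514,313)),((410,265),(449,318))): print(tri([c1,c],[a,b]).round())
s=r.state();R=s['orientation'];print('gripper body half-length end',s['eef_pos']+R[:,1]*88)"
```

```text
[ 411. -389.   99.]
[ 405. -415.   92.]
[ 411. -428.  111.]
[ 394. -380.  115.]
gripper body half-length end [ 428.95365491 -364.77189779  169.08380104]
```

{"api": "play_rows", "payload": {"rows": [{"gripper": 0.2,"delta_pos": [0,0,0.95],"twist": 0},{"gripper": 0.2,"delta_pos": [0,0,0.95],"twist": 0},{"gripper": 0.2,"delta_pos": [0,0,0.95],"twist": 0},{"gripper": 0.2,"delta_pos": [0,0,0.7],"twist": 0},{"gripper": 0.2,"delta_pos": [0,0,0.25],"twist": 0}]}}

```text
clock: 7.93
eef_pos: [403.6, -278.9, 52.9]
orientation: [[0.961, 0.276, -0.004], [0.276, -0.961, 0.003], [-0.003, -0.004, -1.0]]
force: [-0.4, 1.0, -0.9]
opening: 39.5
finger_force: 20.0
```

{"api": "play_rows", "payload": {"rows": [{"gripper": 0.2,"delta_pos": [0,0,0.05],"twist": 0},{"gripper": 0.2,"delta_pos": [0,0,0],"twist": 0},{"gripper": 0.2,"delta_pos": [0,0,0],"twist": 0}]}}

```text
clock: 8.18
eef_pos: [405.5, -281.7, 54.9]
orientation: [[0.962, 0.274, 0.002], [0.274, -0.962, -0.001], [0.001, 0.001, -1.0]]
force: [-0.2, -0.6, -0.7]
opening: 39.4
finger_force: 20.0
```

{"api": "play_rows", "payload": {"rows": [{"gripper": 0.2,"delta_pos": [0,0,0.07],"twist": 0},{"gripper": 0.2,"delta_pos": [0,0,0],"twist": 0},{"gripper": 0.2,"delta_pos": [0,0,0],"twist": 0},{"gripper": 0.2,"delta_pos": [0,0,0],"twist": 0}]}}

```text
clock: 8.52
eef_pos: [404.9, -281.8, 52.3]
orientation: [[0.962, 0.273, 0.001], [0.273, -0.962, -0.001], [0.001, 0.001, -1.0]]
force: [-0.3, -0.6, 1.1]
opening: 39.7
finger_force: 20.0
```

{"api": "play_rows", "payload": {"rows": [{"gripper": 0.6,"delta_pos": [0,0,0],"twist": 0},{"gripper": 0.6,"delta_pos": [0,0,0],"twist": 0},{"gripper": 0.6,"delta_pos": [0,0,0],"twist": 0},{"gripper": 0.6,"delta_pos": [0,0,0],"twist": 0}]}}

```text
clock: 8.85
eef_pos: [404.6, -281.6, 51.8]
orientation: [[0.962, 0.273, 0.0], [0.273, -0.962, -0.0], [0.0, 0.0, -1.0]]
force: [-0.7, 0.5, 0.3]
opening: 56.6
finger_force: 0.0
```

{"api": "play_rows", "payload": {"rows": [{"gripper": 0.65,"delta_pos": [0,0,-0.2],"twist": 0},{"gripper": 0.7,"delta_pos": [0,0,-0.9],"twist": 0},{"gripper": 0.7,"delta_pos": [0,0,-1],"twist": 0},{"gripper": 0.7,"delta_pos": [0,0,-1],"twist": 0},{"gripper": 0.7,"delta_pos": [0,0,-0.7],"twist": 0}]}}

```text
clock: 9.27
eef_pos: [405.0, -281.9, 168.5]
orientation: [[0.962, 0.273, 0.002], [0.273, -0.962, -0.001], [0.002, 0.002, -1.0]]
force: [0.6, -0.1, 0.0]
opening: 65.9
finger_force: 0.0
```

```bash
python3 -c "
from h import *
s=r.state();print(s['eef_pos'],s['opening'])
c=cal('wrist');i=vision.snapshot('wrist')[:,:,::-1];cv2.imwrite('pics/p1b.png',i)
print(project(c,[(403.9,-281.2,66),(403.9,-281.2,4)]))
plan((490.9,222,170),98.2,17,((404.5,-281,167.5),15.8))"
```

```text
[ 405.04072161 -281.89930897  168.45514941] 65.92777384693981
[[315.3860844  249.0723493 ]
 [315.52304782 232.07835981]]
[0.43, -0.9, -0.0] -0.81
[0.51, -0.86, -0.0] -0.81
[0.58, -0.82, -0.0] -0.81
[0.64, -0.77, -0.0] -0.81
[0.71, -0.71, -0.0] -0.81
[0.76, -0.65, -0.0] -0.81
[0.82, -0.58, -0.0] -0.81
[0.86, -0.51, -0.0] -0.81
[0.9, -0.43, -0.0] -0.81
[0.94, -0.36, -0.0] -0.81
[0.96, -0.28, -0.0] -0.81
[0.98, -0.19, -0.0] -0.81
[0.99, -0.11, -0.0] -0.81
[1.0, -0.03, -0.0] -0.81
[1.0, 0.06, -0.0] -0.81
[0.99, 0.14, -0.0] -0.81
[0.97, 0.23, -0.0] -0.81
```

View pics/p1b.png

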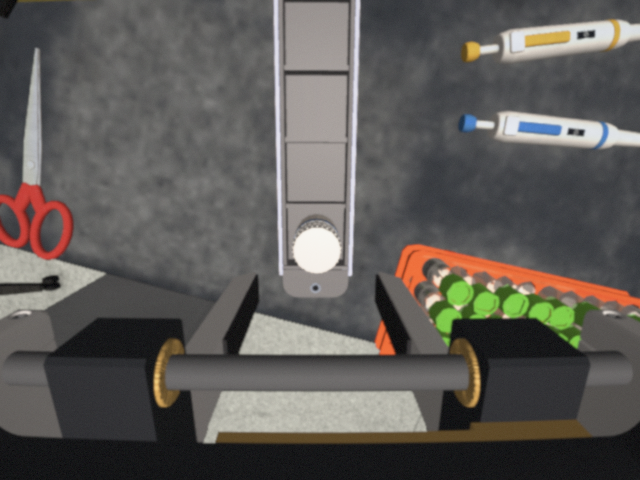

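The jar stands in place_1 at (317,250), against a predicted (315,249). Back to the dropper.

{"api": "play_rows", "payload": {"rows": [{"gripper": 0.8,"delta_pos": [0.43,-0.9,0],"twist": -0.81},{"gripper": 0.8,"delta_pos": [0.51,-0.86,0],"twist": -0.81},{"gripper": 0.8,"delta_pos": [0.58,-0.82,0],"twist": -0.81},{"gripper": 0.8,"delta_pos": [0.64,-0.77,0],"twist": -0.81},{"gripper": 0.8,"delta_pos": [0.71,-0.71,0],"twist": -0.81}]}}

```text
clock: 9.73
eef_pos: [429.7, -132.3, 166.1]
orientation: [[0.762, 0.647, 0.0], [0.647, -0.762, -0.0], [0.0, 0.0, -1.0]]
force: [0.8, 0.4, -0.1]
opening: 75.4
finger_force: 0.0
```

{"api": "play_rows", "payload": {"rows": [{"gripper": 0.8,"delta_pos": [0.76,-0.65,0],"twist": -0.81},{"gripper": 0.8,"delta_pos": [0.82,-0.58,0],"twist": -0.81},{"gripper": 0.8,"delta_pos": [0.86,-0.51,0],"twist": -0.81},{"gripper": 0.8,"delta_pos": [0.9,-0.43,0],"twist": -0.81},{"gripper": 0.8,"delta_pos": [0.94,-0.36,0],"twist": -0.81}]}}

```text
clock: 10.15
eef_pos: [454.7, 16.0, 166.1]
orientation: [[0.428, 0.904, 0.0], [0.904, -0.428, -0.0], [-0.0, 0.0, -1.0]]
force: [0.7, -0.6, 0.3]
opening: 74.8
finger_force: 0.0
```

{"api": "play_rows", "payload": {"rows": [{"gripper": 0.8,"delta_pos": [0.96,-0.28,0],"twist": -0.81},{"gripper": 0.8,"delta_pos": [0.98,-0.19,0],"twist": -0.81},{"gripper": 0.8,"delta_pos": [0.99,-0.11,0],"twist": -0.81},{"gripper": 0.8,"delta_pos": [1,-0.03,0],"twist": -0.81},{"gripper": 0.8,"delta_pos": [1,0.06,0],"twist": -0.81}]}}

```text
clock: 10.57
eef_pos: [479.3, 163.8, 166.0]
orientation: [[0.018, 1.0, 0.0], [1.0, -0.018, -0.0], [-0.0, 0.0, -1.0]]
force: [0.6, -1.4, 0.3]
opening: 75.3
finger_force: 0.0
```

{"api": "play_rows", "payload": {"rows": [{"gripper": 0.8,"delta_pos": [0.99,0.14,0],"twist": -0.81},{"gripper": 0.8,"delta_pos": [0.97,0.23,0],"twist": -0.81},{"gripper": 0.8,"delta_pos": [0,0,0],"twist": 0},{"gripper": 0.8,"delta_pos": [0,0,0],"twist": 0},{"gripper": 0.8,"delta_pos": [0,0,0],"twist": 0}]}}

```text
clock: 10.98
eef_pos: [489.0, 220.5, 165.6]
orientation: [[-0.146, 0.989, -0.001], [0.989, 0.146, -0.001], [-0.001, -0.001, -1.0]]
force: [0.2, -0.7, 1.0]
opening: 75.4
finger_force: 0.0
```

```bash
python3 -c "
from h import *
s=r.state();print(s['eef_pos'],s['opening'],move((490.9,221,52),98.2))
c=cal('wrist');i=vision.snapshot('wrist')[:,:,::-1];cv2.imwrite('pics/g2.png',i)
print(project(c,[(490.9,221,90),(490.9,221,54)]))"
```

```text
[488.99363577 220.50802379 165.58405426] 75.42731332839047 (array([  0.3592407 ,   2.05831479, 113.58189967]), np.float64(0.19313179913743284))
[[319.26767526 257.5008466 ]
 [318.98506557 244.70874958]]
```

View pics/g2.png

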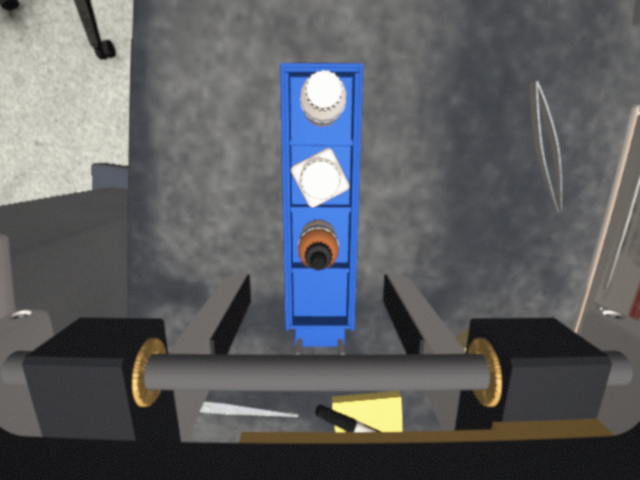

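The bulb is at (319,257), exactly where predicted. Descend and grip.

{"api": "play_rows", "payload": {"rows": [{"gripper": 0.7,"delta_pos": [0,0.06,0.95],"twist": 0},{"gripper": 0.65,"delta_pos": [0,0,0.95],"twist": 0},{"gripper": 0.6,"delta_pos": [0,0,0.95],"twist": 0},{"gripper": 0.6,"delta_pos": [0,0,0.7],"twist": 0},{"gripper": 0.6,"delta_pos": [0,0,0.3],"twist": 0}]}}

```text
clock: 11.45
eef_pos: [489.7, 219.0, 47.9]
orientation: [[-0.145, 0.989, -0.004], [0.989, 0.145, -0.003], [-0.003, -0.004, -1.0]]
force: [-1.0, 0.3, 0.7]
opening: 56.5
finger_force: 0.0
```

{"api": "play_rows", "payload": {"rows": [{"gripper": 0.2,"delta_pos": [0,0,0],"twist": 0},{"gripper": 0.2,"delta_pos": [0,0,0],"twist": 0},{"gripper": 0.2,"delta_pos": [0,0,0],"twist": 0},{"gripper": 0.2,"delta_pos": [0,0,0],"twist": 0},{"gripper": 0.2,"delta_pos": [0,0,0],"twist": 0}]}}

```text
clock: 11.87
eef_pos: [492.0, 222.1, 51.7]
orientation: [[-0.147, 0.989, 0.002], [0.989, 0.147, 0.001], [0.001, 0.002, -1.0]]
force: [-0.5, 0.3, 3.7]
opening: 33.9
finger_force: 20.0
```

{"api": "play_rows", "payload": {"rows": [{"gripper": 0.2,"delta_pos": [0,0,0],"twist": 0},{"gripper": 0.2,"delta_pos": [0,0,0],"twist": 0}]}}

```text
clock: 12.03
eef_pos: [492.0, 222.1, 51.6]
orientation: [[-0.147, 0.989, 0.002], [0.989, 0.147, 0.001], [0.0, 0.002, -1.0]]
force: [0.0, -1.0, 6.9]
opening: 34.6
finger_force: 20.0
```

{"api": "play_rows", "payload": {"rows": [{"gripper": 0.2,"delta_pos": [0,0,-0.4],"twist": 0},{"gripper": 0.2,"delta_pos": [0,0,-0.8],"twist": 0},{"gripper": 0.2,"delta_pos": [0,0,-1],"twist": 0},{"gripper": 0.2,"delta_pos": [0,0,-1],"twist": 0},{"gripper": 0.2,"delta_pos": [0,0,-0.7],"twist": 0}]}}

```text
clock: 12.45
eef_pos: [491.7, 222.4, 170.0]
orientation: [[-0.147, 0.989, 0.002], [0.989, 0.147, 0.001], [0.001, 0.003, -1.0]]
force: [-0.3, 0.6, -0.5]
opening: 34.4
finger_force: 20.0
```

```bash
python3 -c "
from h import *
print(r.state()['eef_pos'],r.state()['opening'])
plan((459.8,-265.6,168),15.6,17,((491,221.5,168),98.4))"
```

```text
[491.70259182 222.39452608 170.02336703] 34.42548524417512
[-0.94, -0.2, -0.0] 0.81
[-0.95, -0.12, -0.0] 0.81
[-0.96, -0.04, -0.0] 0.81
[-0.96, 0.04, -0.0] 0.81
[-0.95, 0.12, -0.0] 0.81
[-0.94, 0.2, -0.0] 0.81
[-0.91, 0.28, -0.0] 0.81
[-0.89, 0.36, -0.0] 0.81
[-0.85, 0.43, -0.0] 0.81
[-0.81, 0.5, -0.0] 0.81
[-0.77, 0.57, -0.0] 0.81
[-0.72, 0.63, -0.0] 0.81
[-0.66, 0.69, -0.0] 0.81
[-0.6, 0.75, -0.0] 0.81
[-0.53, 0.79, -0.0] 0.81
[-0.46, 0.84, -0.0] 0.81
[-0.39, 0.87, -0.0] 0.81
```

{"api": "play_rows", "payload": {"rows": [{"gripper": 0.2,"delta_pos": [-0.94,-0.2,0],"twist": 0.81},{"gripper": 0.2,"delta_pos": [-0.95,-0.12,0],"twist": 0.81},{"gripper": 0.2,"delta_pos": [-0.96,-0.04,0],"twist": 0.81},{"gripper": 0.2,"delta_pos": [-0.96,0.04,0],"twist": 0.81},{"gripper": 0.2,"delta_pos": [-0.95,0.12,0],"twist": 0.81}]}}

```text
clock: 12.87
eef_pos: [481.7, 76.9, 167.8]
orientation: [[0.277, 0.961, 0.001], [0.961, -0.277, 0.0], [0.0, 0.001, -1.0]]
force: [0.9, -1.1, -1.4]
opening: 34.2
finger_force: 20.0
```

{"api": "play_rows", "payload": {"rows": [{"gripper": 0.2,"delta_pos": [-0.94,0.2,0],"twist": 0.81},{"gripper": 0.2,"delta_pos": [-0.91,0.28,0],"twist": 0.81},{"gripper": 0.2,"delta_pos": [-0.89,0.36,0],"twist": 0.81},{"gripper": 0.2,"delta_pos": [-0.85,0.43,0],"twist": 0.81},{"gripper": 0.2,"delta_pos": [-0.81,0.5,0],"twist": 0.81}]}}

```text
clock: 13.28
eef_pos: [472.6, -66.1, 167.8]
orientation: [[0.648, 0.762, 0.001], [0.762, -0.648, -0.0], [0.001, 0.001, -1.0]]
force: [-1.1, -1.1, -0.8]
opening: 34.1
finger_force: 20.0
```

{"api": "play_rows", "payload": {"rows": [{"gripper": 0.2,"delta_pos": [-0.77,0.57,0],"twist": 0.81},{"gripper": 0.2,"delta_pos": [-0.72,0.63,0],"twist": 0.81},{"gripper": 0.2,"delta_pos": [-0.66,0.69,0],"twist": 0.81},{"gripper": 0.2,"delta_pos": [-0.6,0.75,0],"twist": 0.81},{"gripper": 0.2,"delta_pos": [-0.53,0.79,0],"twist": 0.81}]}}

```text
clock: 13.7
eef_pos: [463.7, -209.3, 167.8]
orientation: [[0.904, 0.428, 0.001], [0.428, -0.904, -0.0], [0.001, 0.0, -1.0]]
force: [0.2, -0.1, -0.5]
opening: 34.1
finger_force: 20.0
```

{"api": "play_rows", "payload": {"rows": [{"gripper": 0.2,"delta_pos": [-0.46,0.84,0],"twist": 0.81},{"gripper": 0.2,"delta_pos": [-0.39,0.87,0],"twist": 0.81},{"gripper": 0.2,"delta_pos": [0,0,0],"twist": 0},{"gripper": 0.2,"delta_pos": [0,0,0],"twist": 0},{"gripper": 0.2,"delta_pos": [0,0,0],"twist": 0}]}}

```text
clock: 14.12
eef_pos: [460.6, -264.2, 167.4]
orientation: [[0.962, 0.274, 0.0], [0.274, -0.962, 0.001], [0.0, -0.001, -1.0]]
force: [0.8, -0.4, -0.9]
opening: 34.4
finger_force: 20.0
```

```bash
python3 -c "
from h import *
s=r.state();print(s['eef_pos'],s['opening'],move((459.8,-265.6,52),15.6))"
```

```text
[ 460.57238366 -264.24443824  167.37729414] 34.39741017732477 (array([ -1.15428489,   1.19757085, 115.37585353]), np.float64(0.3043206419918647))
```

{"api": "play_rows", "payload": {"rows": [{"gripper": 0.2,"delta_pos": [-0.04,0.04,0.95],"twist": 0},{"gripper": 0.2,"delta_pos": [0,0,0.95],"twist": 0},{"gripper": 0.2,"delta_pos": [0,0,0.95],"twist": 0},{"gripper": 0.2,"delta_pos": [0,0,0.7],"twist": 0},{"gripper": 0.2,"delta_pos": [0,0,0.25],"twist": 0}]}}

```text
clock: 14.53
eef_pos: [458.4, -263.4, 50.9]
orientation: [[0.961, 0.276, -0.004], [0.276, -0.961, 0.004], [-0.003, -0.005, -1.0]]
force: [-3.6, 6.7, 28.2]
opening: 34.2
finger_force: 20.1
```

{"api": "play_rows", "payload": {"rows": [{"gripper": 0.2,"delta_pos": [0,0,0.07],"twist": 0},{"gripper": 0.2,"delta_pos": [0,0,0],"twist": 0},{"gripper": 0.2,"delta_pos": [0,0,0],"twist": 0},{"gripper": 0.2,"delta_pos": [0,0,0],"twist": 0},{"gripper": 0.2,"delta_pos": [0,0,0],"twist": 0}]}}

```text
clock: 14.95
eef_pos: [460.5, -266.6, 51.9]
orientation: [[0.962, 0.274, 0.001], [0.274, -0.962, -0.001], [0.001, 0.001, -1.0]]
force: [-0.3, 0.6, -0.5]
opening: 34.0
finger_force: 20.0
```

{"api": "play_rows", "payload": {"rows": [{"gripper": 0.6,"delta_pos": [0,0,0],"twist": 0},{"gripper": 0.6,"delta_pos": [0,0,0],"twist": 0},{"gripper": 0.6,"delta_pos": [0,0,0],"twist": 0},{"gripper": 0.6,"delta_pos": [0,0,0],"twist": 0}]}}

```text
clock: 15.28
eef_pos: [459.9, -266.8, 51.3]
orientation: [[0.962, 0.273, 0.0], [0.273, -0.962, -0.0], [0.0, 0.0, -1.0]]
force: [0.3, -0.3, 0.4]
opening: 55.7
finger_force: 0.0
```

{"api": "play_rows", "payload": {"rows": [{"gripper": 0.65,"delta_pos": [0,0,-0.2],"twist": 0},{"gripper": 0.7,"delta_pos": [0,0,-0.9],"twist": 0},{"gripper": 0.7,"delta_pos": [0,0,-1],"twist": 0},{"gripper": 0.7,"delta_pos": [0,0,-1],"twist": 0},{"gripper": 0.7,"delta_pos": [0,0,-0.8],"twist": 0}]}}

```text
clock: 15.7
eef_pos: [460.1, -266.9, 170.6]
orientation: [[0.962, 0.273, 0.001], [0.273, -0.962, -0.001], [0.001, 0.001, -1.0]]
force: [0.3, -0.0, 0.3]
opening: 65.7
finger_force: 0.0
```

```bash
python3 -c "
from h import *
s=r.state();print(s['eef_pos'],s['opening'])
c=cal('wrist');i=vision.snapshot('wrist')[:,:,::-1];cv2.imwrite('pics/p2b.png',i[120:420,120:520])
print(project(c,[(459.8,-265.6,90),(403.9,-281.2,66)])-[120,120])
plan((483.7,276.3,172),127.6,19,((460.2,-266,169),15.8))"
```

```text
[ 460.0560619  -266.93191756  170.61227903] 65.68758047533173
[[194.92438804 135.648412  ]
 [194.84819844 192.44287182]]
[0.3, -0.9, -0.01] -0.98
[0.39, -0.87, -0.01] -0.98
[0.48, -0.82, -0.01] -0.98
[0.56, -0.77, -0.01] -0.98
[0.63, -0.71, -0.01] -0.98
[0.7, -0.64, -0.01] -0.98
[0.77, -0.57, -0.01] -0.98
[0.82, -0.48, -0.01] -0.98
[0.87, -0.4, -0.01] -0.98
[0.9, -0.31, -0.01] -0.98
[0.93, -0.21, -0.01] -0.98
[0.95, -0.12, -0.01] -0.98
[0.95, -0.02, -0.01] -0.98
[0.95, 0.08, -0.01] -0.98
[0.94, 0.18, -0.01] -0.98
[0.91, 0.27, -0.01] -0.98
[0.88, 0.36, -0.01] -0.98
[0.84, 0.45, -0.01] -0.98
[0.79, 0.54, -0.01] -0.98
```

View pics/p2b.png

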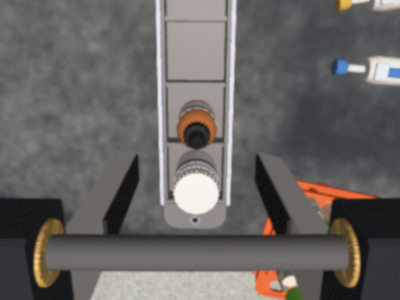

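Dropper and jar both stand where predicted: crop (196,134) and (196,193). Now the square bottle, with the gripper turned to match its sides.

{"api": "play_rows", "payload": {"rows": [{"gripper": 0.8,"delta_pos": [0.3,-0.9,0],"twist": -0.98},{"gripper": 0.8,"delta_pos": [0.39,-0.87,0],"twist": -0.98},{"gripper": 0.8,"delta_pos": [0.48,-0.82,0],"twist": -0.98},{"gripper": 0.8,"delta_pos": [0.56,-0.77,0],"twist": -0.98},{"gripper": 0.8,"delta_pos": [0.63,-0.71,0],"twist": -0.98}]}}

```text
clock: 16.17
eef_pos: [465.9, -123.0, 168.6]
orientation: [[0.701, 0.713, 0.001], [0.713, -0.701, -0.0], [0.0, 0.001, -1.0]]
force: [1.2, -0.7, 0.2]
opening: 75.3
finger_force: 0.0
```

{"api": "play_rows", "payload": {"rows": [{"gripper": 0.8,"delta_pos": [0.7,-0.64,0],"twist": -0.98},{"gripper": 0.8,"delta_pos": [0.77,-0.57,0],"twist": -0.98},{"gripper": 0.8,"delta_pos": [0.82,-0.48,0],"twist": -0.98},{"gripper": 0.8,"delta_pos": [0.87,-0.4,0],"twist": -0.98},{"gripper": 0.8,"delta_pos": [0.9,-0.31,0],"twist": -0.98}]}}

```text
clock: 16.58
eef_pos: [471.9, 19.9, 168.5]
orientation: [[0.26, 0.966, 0.001], [0.966, -0.26, -0.0], [-0.0, 0.001, -1.0]]
force: [0.7, -0.5, 0.4]
opening: 75.1
finger_force: 0.0
```

{"api": "play_rows", "payload": {"rows": [{"gripper": 0.8,"delta_pos": [0.93,-0.21,0],"twist": -0.98},{"gripper": 0.8,"delta_pos": [0.95,-0.12,0],"twist": -0.98},{"gripper": 0.8,"delta_pos": [0.95,-0.02,0],"twist": -0.98},{"gripper": 0.8,"delta_pos": [0.95,0.08,0],"twist": -0.98},{"gripper": 0.8,"delta_pos": [0.94,0.18,0],"twist": -0.98}]}}

```text
clock: 17.0
eef_pos: [478.2, 162.8, 168.5]
orientation: [[-0.247, 0.969, 0.0], [0.969, 0.247, -0.0], [-0.0, 0.0, -1.0]]
force: [1.0, 0.7, 0.3]
opening: 75.2
finger_force: 0.0
```

{"api": "play_rows", "payload": {"rows": [{"gripper": 0.8,"delta_pos": [0.91,0.27,0],"twist": -0.98},{"gripper": 0.8,"delta_pos": [0.88,0.36,0],"twist": -0.98},{"gripper": 0.8,"delta_pos": [0.84,0.45,0],"twist": -0.98},{"gripper": 0.8,"delta_pos": [0.79,0.54,0],"twist": -0.98},{"gripper": 0.8,"delta_pos": [0,0,0],"twist": 0}]}}

```text
clock: 17.42
eef_pos: [482.5, 283.1, 168.9]
orientation: [[-0.618, 0.786, 0.001], [0.786, 0.618, 0.007], [0.005, 0.005, -1.0]]
force: [-0.1, 1.7, 0.5]
opening: 75.4
finger_force: 0.0
```

{"api": "play_rows", "payload": {"rows": [{"gripper": 0.8,"delta_pos": [0,0,0],"twist": 0},{"gripper": 0.8,"delta_pos": [0,0,0],"twist": 0}]}}

```text
clock: 17.58
eef_pos: [483.1, 274.5, 167.9]
orientation: [[-0.608, 0.794, -0.0], [0.794, 0.608, -0.002], [-0.001, -0.001, -1.0]]
force: [0.0, -0.7, 0.3]
opening: 75.4
finger_force: 0.0
```

```bash
python3 -c "
from h import *
s=r.state();print(s['eef_pos'],s['opening'],move((483.7,276.3,52),127.6))
c=cal('wrist');i=vision.snapshot('wrist')[:,:,::-1];cv2.imwrite('pics/g3.png',cv2.resize(i[120:320,220:420],None,fx=3,fy=3,interpolation=cv2.INTER_CUBIC))
print((project(c,[(483.7,276.3,84)])-[220,120])*3)"
```

```text
[483.12175404 274.51568485 167.94868818] 75.44629127280344 (array([  1.18949067,   1.70489273, 115.94522367]), np.float64(-0.13765215058546687))
[[295.56008887 399.27000719]]
```

View pics/g3.png

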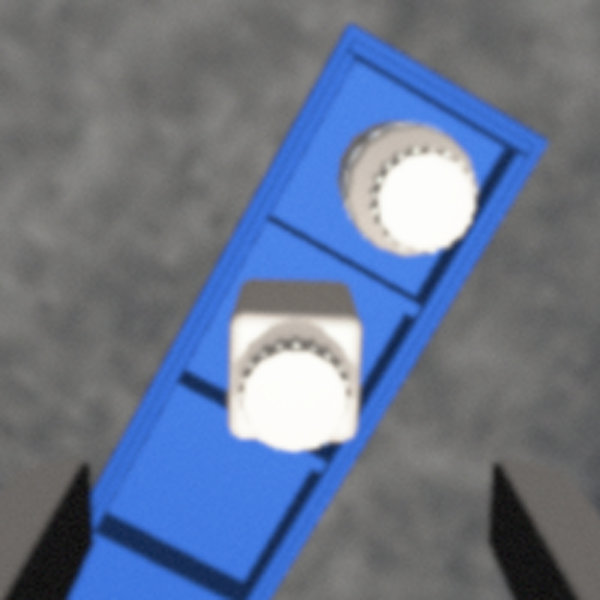

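The square is aligned with the fingers and its cap is at the predicted spot (296,399). Descend and grip.

{"api": "play_rows", "payload": {"rows": [{"gripper": 0.75,"delta_pos": [0.03,0.05,0.95],"twist": 0},{"gripper": 0.7,"delta_pos": [0,0,0.95],"twist": 0},{"gripper": 0.65,"delta_pos": [0,0,0.95],"twist": 0},{"gripper": 0.6,"delta_pos": [0,0,0.7],"twist": 0},{"gripper": 0.6,"delta_pos": [0,0,0.3],"twist": 0}]}}

```text
clock: 18.05
eef_pos: [482.8, 274.3, 50.1]
orientation: [[-0.607, 0.794, -0.003], [0.794, 0.607, -0.004], [-0.001, -0.005, -1.0]]
force: [-0.5, -0.4, 1.3]
opening: 56.2
finger_force: 0.0
```

{"api": "play_rows", "payload": {"rows": [{"gripper": 0.2,"delta_pos": [0,0,0],"twist": 0},{"gripper": 0.2,"delta_pos": [0,0,0],"twist": 0},{"gripper": 0.2,"delta_pos": [0,0,0],"twist": 0},{"gripper": 0.2,"delta_pos": [0,0,0],"twist": 0},{"gripper": 0.2,"delta_pos": [0,0,0],"twist": 0}]}}

```text
clock: 18.47
eef_pos: [484.7, 277.7, 54.1]
orientation: [[-0.609, 0.793, 0.002], [0.793, 0.609, 0.001], [-0.001, 0.002, -1.0]]
force: [0.4, -0.8, 4.0]
opening: 35.9
finger_force: 19.9
```

{"api": "play_rows", "payload": {"rows": [{"gripper": 0.2,"delta_pos": [0,0,0],"twist": 0},{"gripper": 0.2,"delta_pos": [0,0,0],"twist": 0},{"gripper": 0.2,"delta_pos": [0,0,0],"twist": 0}]}}

```text
clock: 18.72
eef_pos: [484.7, 277.6, 54.0]
orientation: [[-0.609, 0.793, 0.002], [0.793, 0.609, 0.001], [-0.001, 0.002, -1.0]]
force: [-0.4, -2.3, 6.3]
opening: 36.2
finger_force: 19.9
```

```bash
python3 -c "
from h import *
s=r.state();print(s['eef_pos'],s['opening'])
plan((515.7,-250.1,172),15.6,20,((483.7,276.3,170),127.4))"
```

```text
[484.72593095 277.61460926  54.04381737] 36.19105660784057
[-0.73, -0.49, -0.0] 0.93
[-0.77, -0.42, -0.0] 0.93
[-0.81, -0.34, -0.0] 0.93
[-0.84, -0.26, -0.0] 0.93
[-0.86, -0.18, -0.0] 0.93
[-0.87, -0.09, -0.0] 0.93
[-0.88, -0.01, -0.0] 0.93
[-0.88, 0.08, -0.0] 0.93
[-0.86, 0.16, -0.0] 0.93
[-0.84, 0.25, -0.0] 0.93
[-0.82, 0.33, -0.0] 0.93
[-0.78, 0.41, -0.0] 0.93
[-0.74, 0.48, -0.0] 0.93
[-0.69, 0.55, -0.0] 0.93
[-0.63, 0.61, -0.0] 0.93
[-0.57, 0.67, -0.0] 0.93
[-0.5, 0.72, -0.0] 0.93
[-0.42, 0.77, -0.0] 0.93
[-0.35, 0.81, -0.0] 0.93
[-0.27, 0.84, -0.0] 0.93
```

{"api": "play_rows", "payload": {"rows": [{"gripper": 0.2,"delta_pos": [0,0,-0.4],"twist": 0},{"gripper": 0.2,"delta_pos": [0,0,-0.8],"twist": 0},{"gripper": 0.2,"delta_pos": [0,0,-1],"twist": 0},{"gripper": 0.2,"delta_pos": [0,0,-1],"twist": 0},{"gripper": 0.2,"delta_pos": [0,0,-0.7],"twist": 0}]}}

```text
clock: 19.13
eef_pos: [484.2, 278.2, 173.0]
orientation: [[-0.61, 0.792, 0.002], [0.792, 0.61, 0.002], [0.0, 0.003, -1.0]]
force: [0.3, -0.2, -1.9]
opening: 36.1
finger_force: 19.9
```

{"api": "play_rows", "payload": {"rows": [{"gripper": 0.2,"delta_pos": [-0.73,-0.49,0],"twist": 0.93},{"gripper": 0.2,"delta_pos": [-0.77,-0.42,0],"twist": 0.93},{"gripper": 0.2,"delta_pos": [-0.81,-0.34,0],"twist": 0.93},{"gripper": 0.2,"delta_pos": [-0.84,-0.26,0],"twist": 0.93},{"gripper": 0.2,"delta_pos": [-0.86,-0.18,0],"twist": 0.93}]}}

```text
clock: 19.55
eef_pos: [491.9, 144.9, 170.7]
orientation: [[-0.163, 0.987, 0.001], [0.987, 0.163, 0.0], [0.0, 0.001, -1.0]]
force: [0.7, -0.8, -1.4]
opening: 36.1
finger_force: 19.9
```

{"api": "play_rows", "payload": {"rows": [{"gripper": 0.2,"delta_pos": [-0.87,-0.09,0],"twist": 0.93},{"gripper": 0.2,"delta_pos": [-0.88,-0.01,0],"twist": 0.93},{"gripper": 0.2,"delta_pos": [-0.88,0.08,0],"twist": 0.93},{"gripper": 0.2,"delta_pos": [-0.86,0.16,0],"twist": 0.93},{"gripper": 0.2,"delta_pos": [-0.84,0.25,0],"twist": 0.93}]}}

```text
clock: 19.97
eef_pos: [500.3, 13.6, 170.6]
orientation: [[0.317, 0.948, 0.001], [0.948, -0.317, 0.001], [0.001, 0.001, -1.0]]
force: [-0.1, -0.3, -0.1]
opening: 36.1
finger_force: 19.9
```

{"api": "play_rows", "payload": {"rows": [{"gripper": 0.2,"delta_pos": [-0.82,0.33,0],"twist": 0.93},{"gripper": 0.2,"delta_pos": [-0.78,0.41,0],"twist": 0.93},{"gripper": 0.2,"delta_pos": [-0.74,0.48,0],"twist": 0.93},{"gripper": 0.2,"delta_pos": [-0.69,0.55,0],"twist": 0.93},{"gripper": 0.2,"delta_pos": [-0.63,0.61,0],"twist": 0.93}]}}

```text
clock: 20.38
eef_pos: [508.8, -118.3, 170.6]
orientation: [[0.724, 0.69, 0.001], [0.69, -0.724, 0.001], [0.001, 0.0, -1.0]]
force: [0.1, 0.9, -0.6]
opening: 36.2
finger_force: 19.9
```

{"api": "play_rows", "payload": {"rows": [{"gripper": 0.2,"delta_pos": [-0.57,0.67,0],"twist": 0.93},{"gripper": 0.2,"delta_pos": [-0.5,0.72,0],"twist": 0.93},{"gripper": 0.2,"delta_pos": [-0.42,0.77,0],"twist": 0.93},{"gripper": 0.2,"delta_pos": [-0.35,0.81,0],"twist": 0.93},{"gripper": 0.2,"delta_pos": [-0.27,0.84,0],"twist": 0.93}]}}

```text
clock: 20.8
eef_pos: [517.4, -249.8, 170.6]
orientation: [[0.963, 0.271, 0.001], [0.271, -0.963, 0.001], [0.001, -0.001, -1.0]]
force: [-0.5, 0.1, -1.7]
opening: 36.2
finger_force: 19.9
```

{"api": "play_rows", "payload": {"rows": [{"gripper": 0.2,"delta_pos": [0,0,0],"twist": 0},{"gripper": 0.2,"delta_pos": [0,0,0],"twist": 0},{"gripper": 0.2,"delta_pos": [0,0,0],"twist": 0}]}}

```text
clock: 21.05
eef_pos: [517.3, -247.8, 170.0]
orientation: [[0.961, 0.276, 0.0], [0.276, -0.961, 0.002], [0.001, -0.001, -1.0]]
force: [0.9, 0.5, -1.1]
opening: 35.6
finger_force: 19.9
```

```bash
python3 -c "
from h import *
s=r.state();print(s['eef_pos'],s['opening'],move((515.7,-250.1,54),15.6))"
```

```text
[ 517.34994145 -247.79551404  169.99066028] 35.59559638068153 (array([ -2.30531268,   1.92301722, 115.98643788]), np.float64(0.45062112331112303))
```

{"api": "play_rows", "payload": {"rows": [{"gripper": 0.2,"delta_pos": [-0.08,0.06,0.95],"twist": 0.05},{"gripper": 0.2,"delta_pos": [0,0,0.95],"twist": 0},{"gripper": 0.2,"delta_pos": [0,0,0.95],"twist": 0},{"gripper": 0.2,"delta_pos": [0,0,0.65],"twist": 0},{"gripper": 0.2,"delta_pos": [0,0,0.25],"twist": 0}]}}

```text
clock: 21.47
eef_pos: [514.0, -248.4, 54.7]
orientation: [[0.962, 0.273, -0.004], [0.273, -0.962, 0.004], [-0.003, -0.005, -1.0]]
force: [0.4, 0.6, -1.9]
opening: 35.6
finger_force: 19.9
```

{"api": "play_rows", "payload": {"rows": [{"gripper": 0.2,"delta_pos": [0,0,0.1],"twist": 0},{"gripper": 0.2,"delta_pos": [0,0,0],"twist": 0},{"gripper": 0.2,"delta_pos": [0,0,0],"twist": 0},{"gripper": 0.2,"delta_pos": [0,0,0],"twist": 0},{"gripper": 0.2,"delta_pos": [0,0,0],"twist": 0}]}}

```text
clock: 21.88
eef_pos: [516.2, -251.3, 55.0]
orientation: [[0.963, 0.271, 0.002], [0.271, -0.963, -0.0], [0.001, 0.001, -1.0]]
force: [-0.3, -0.3, -2.0]
opening: 35.9
finger_force: 20.0
```

{"api": "play_rows", "payload": {"rows": [{"gripper": 0.2,"delta_pos": [0,0,0.03],"twist": 0},{"gripper": 0.2,"delta_pos": [0,0,0],"twist": 0},{"gripper": 0.2,"delta_pos": [0,0,0],"twist": 0}]}}

```text
clock: 22.13
eef_pos: [516.1, -251.6, 53.9]
orientation: [[0.963, 0.27, 0.001], [0.27, -0.963, -0.0], [0.001, 0.001, -1.0]]
force: [-0.4, 0.2, 3.7]
opening: 36.2
finger_force: 20.0
```

{"api": "play_rows", "payload": {"rows": [{"gripper": 0.6,"delta_pos": [0,0,0],"twist": 0},{"gripper": 0.6,"delta_pos": [0,0,0],"twist": 0},{"gripper": 0.6,"delta_pos": [0,0,0],"twist": 0},{"gripper": 0.6,"delta_pos": [0,0,0],"twist": 0}]}}

```text
clock: 22.47
eef_pos: [515.3, -251.5, 53.1]
orientation: [[0.963, 0.27, -0.0], [0.27, -0.963, 0.0], [-0.0, -0.0, -1.0]]
force: [-0.5, 0.7, 0.2]
opening: 55.7
finger_force: 0.0
```

{"api": "play_rows", "payload": {"rows": [{"gripper": 0.65,"delta_pos": [0,0,-0.2],"twist": 0},{"gripper": 0.7,"delta_pos": [0,0,-0.9],"twist": 0},{"gripper": 0.7,"delta_pos": [0,0,-1],"twist": 0},{"gripper": 0.7,"delta_pos": [0,0,-1],"twist": 0},{"gripper": 0.7,"delta_pos": [0,0,-0.8],"twist": 0}]}}

```text
clock: 22.88
eef_pos: [515.8, -251.7, 172.7]
orientation: [[0.963, 0.27, 0.002], [0.27, -0.963, -0.001], [0.001, 0.001, -1.0]]
force: [-0.3, 0.2, -0.1]
opening: 65.8
finger_force: 0.0
```

```bash
python3 -c "
from h import *
s=r.state();print(s['eef_pos'],s['opening'])
c=cal('wrist');i=vision.snapshot('wrist')[:,:,::-1];cv2.imwrite('pics/p3b.png',i[120:420,120:520])
print(project(c,[(515.7,-250.1,84),(459.8,-265.6,90),(403.9,-281.2,66)])-[120,120])
plan((477.3,333.6,172),98.2,20,((516,-251,172),15.8))"
```

```text
[ 515.84406195 -251.65890881  172.70210189] 65.79056455124457
[[194.68522015 132.35831926]
 [194.56223689 204.57901244]
 [194.73983282 249.33635023]]
[0.2, -0.96, -0.0] -0.69
[0.27, -0.94, -0.0] -0.69
[0.34, -0.92, -0.0] -0.69
[0.4, -0.89, -0.0] -0.69
[0.47, -0.86, -0.0] -0.69
[0.53, -0.82, -0.0] -0.69
[0.58, -0.78, -0.0] -0.69
[0.64, -0.74, -0.0] -0.69
[0.69, -0.69, -0.0] -0.69
[0.74, -0.64, -0.0] -0.69
[0.78, -0.58, -0.0] -0.69
[0.82, -0.53, -0.0] -0.69
[0.86, -0.47, -0.0] -0.69
[0.89, -0.4, -0.0] -0.69
[0.92, -0.34, -0.0] -0.69
[0.94, -0.27, -0.0] -0.69
[0.95, -0.2, -0.0] -0.69
[0.97, -0.14, -0.0] -0.69
[0.97, -0.07, -0.0] -0.69
[0.98, 0.0, -0.0] -0.69
```

View pics/p3b.png

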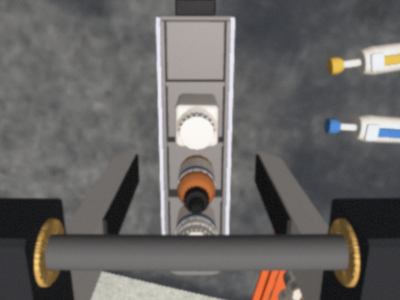

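Square bottle in place_3: cap at crop (196,129), predicted (195,132), aligned and upright. Now the tall bottle.

{"api": "play_rows", "payload": {"rows": [{"gripper": 0.8,"delta_pos": [0.2,-0.96,0],"twist": -0.69},{"gripper": 0.8,"delta_pos": [0.27,-0.94,0],"twist": -0.69},{"gripper": 0.8,"delta_pos": [0.34,-0.92,0],"twist": -0.69},{"gripper": 0.8,"delta_pos": [0.4,-0.89,0],"twist": -0.69},{"gripper": 0.8,"delta_pos": [0.47,-0.86,0],"twist": -0.69}]}}

```text
clock: 23.35
eef_pos: [505.5, -103.7, 170.6]
orientation: [[0.803, 0.595, 0.0], [0.595, -0.803, -0.0], [0.0, 0.0, -1.0]]
force: [0.4, -0.5, 0.3]
opening: 75.4
finger_force: 0.0
```

{"api": "play_rows", "payload": {"rows": [{"gripper": 0.8,"delta_pos": [0.53,-0.82,0],"twist": -0.69},{"gripper": 0.8,"delta_pos": [0.58,-0.78,0],"twist": -0.69},{"gripper": 0.8,"delta_pos": [0.64,-0.74,0],"twist": -0.69},{"gripper": 0.8,"delta_pos": [0.69,-0.69,0],"twist": -0.69},{"gripper": 0.8,"delta_pos": [0.74,-0.64,0],"twist": -0.69}]}}

```text
clock: 23.77
eef_pos: [496.0, 42.4, 170.5]
orientation: [[0.541, 0.841, 0.0], [0.841, -0.541, -0.0], [0.0, 0.0, -1.0]]
force: [1.0, 0.1, -0.5]
opening: 75.2
finger_force: 0.0
```

{"api": "play_rows", "payload": {"rows": [{"gripper": 0.8,"delta_pos": [0.78,-0.58,0],"twist": -0.69},{"gripper": 0.8,"delta_pos": [0.82,-0.53,0],"twist": -0.69},{"gripper": 0.8,"delta_pos": [0.86,-0.47,0],"twist": -0.69},{"gripper": 0.8,"delta_pos": [0.89,-0.4,0],"twist": -0.69},{"gripper": 0.8,"delta_pos": [0.92,-0.34,0],"twist": -0.69}]}}

```text
clock: 24.18
eef_pos: [486.2, 188.6, 170.5]
orientation: [[0.209, 0.978, 0.0], [0.978, -0.209, -0.0], [-0.0, 0.0, -1.0]]
force: [1.2, 0.0, -0.3]
opening: 75.5
finger_force: 0.0
```

{"api": "play_rows", "payload": {"rows": [{"gripper": 0.8,"delta_pos": [0.94,-0.27,0],"twist": -0.69},{"gripper": 0.8,"delta_pos": [0.95,-0.2,0],"twist": -0.69},{"gripper": 0.8,"delta_pos": [0.97,-0.14,0],"twist": -0.69},{"gripper": 0.8,"delta_pos": [0.97,-0.07,0],"twist": -0.69},{"gripper": 0.8,"delta_pos": [0.98,0,0],"twist": -0.69}]}}

```text
clock: 24.6
eef_pos: [475.8, 334.6, 170.5]
orientation: [[-0.15, 0.989, 0.0], [0.989, 0.15, -0.0], [-0.0, 0.0, -1.0]]
force: [1.1, -0.7, 0.2]
opening: 75.2
finger_force: 0.0
```

{"api": "play_rows", "payload": {"rows": [{"gripper": 0.8,"delta_pos": [0,0,0],"twist": 0},{"gripper": 0.8,"delta_pos": [0,0,0],"twist": 0},{"gripper": 0.8,"delta_pos": [0,0,0],"twist": 0}]}}

```text
clock: 24.85
eef_pos: [476.1, 332.3, 170.1]
orientation: [[-0.146, 0.989, -0.0], [0.989, 0.146, -0.002], [-0.002, -0.0, -1.0]]
force: [0.4, -0.3, -0.9]
opening: 74.9
finger_force: 0.0
```

```bash
python3 -c "
from h import *
s=r.state();print(s['eef_pos'],s['opening'],move((477.3,333.6,52),98.2))
c=cal('wrist');i=vision.snapshot('wrist');h=cv2.cvtColor(i,cv2.COLOR_RGB2HSV)
w=((h[...,1]<60)&(h[...,2]>225)).astype(np.uint8);w[:,:275]=0;w[:,365:]=0;w[340:]=0;k,_,st,ce=cv2.connectedComponentsWithStats(w)
print(st[1:],ce[1:],project(c,[(477.3,333.6,92)]))"
```

```text
[476.0559371  332.32616617 170.06742838] 74.9442582956248 (array([  1.25872743,   1.47035417, 118.06498911]), np.float64(0.19757800310620155))
[[303 241  31  29 676]] [[317.91863905 254.6464497 ]] [[318.4210283  255.37634568]]
```

Cap at (318,255), as predicted. Descend, grip and lift.

{"api": "play_rows", "payload": {"rows": [{"gripper": 0.75,"delta_pos": [0.02,0.03,0.95],"twist": 0},{"gripper": 0.7,"delta_pos": [0,0,0.95],"twist": 0},{"gripper": 0.65,"delta_pos": [0,0,0.95],"twist": 0},{"gripper": 0.6,"delta_pos": [0,0,0.75],"twist": 0},{"gripper": 0.6,"delta_pos": [0,0,0.35],"twist": 0}]}}

```text
clock: 25.32
eef_pos: [476.1, 331.0, 49.1]
orientation: [[-0.145, 0.989, -0.003], [0.989, 0.145, -0.004], [-0.004, -0.004, -1.0]]
force: [-0.4, -1.1, 0.2]
opening: 56.7
finger_force: 0.0
```

{"api": "play_rows", "payload": {"rows": [{"gripper": 0.2,"delta_pos": [0,0,0],"twist": 0},{"gripper": 0.2,"delta_pos": [0,0,0],"twist": 0},{"gripper": 0.2,"delta_pos": [0,0,0],"twist": 0},{"gripper": 0.2,"delta_pos": [0,0,0],"twist": 0},{"gripper": 0.2,"delta_pos": [0,0,0],"twist": 0}]}}

```text
clock: 25.73
eef_pos: [477.8, 334.7, 53.3]
orientation: [[-0.147, 0.989, 0.002], [0.989, 0.147, 0.001], [0.001, 0.002, -1.0]]
force: [-0.6, -0.8, 4.0]
opening: 34.1
finger_force: 20.0
```

{"api": "play_rows", "payload": {"rows": [{"gripper": 0.2,"delta_pos": [0,0,0],"twist": 0},{"gripper": 0.2,"delta_pos": [0,0,0],"twist": 0},{"gripper": 0.2,"delta_pos": [0,0,0],"twist": 0}]}}

```text
clock: 25.98
eef_pos: [477.8, 334.8, 53.3]
orientation: [[-0.147, 0.989, 0.002], [0.989, 0.147, 0.001], [0.001, 0.002, -1.0]]
force: [-0.2, -1.3, 7.5]
opening: 33.7
finger_force: 20.0
```

```bash
python3 -c "
from h import *
s=r.state();print(s['eef_pos'],s['opening'])
plan((571.5,-234.6,172),15.6,20,((477.3,333.6,170),98.4))"
```

```text
[477.7564893  334.77199138  53.29368364] 33.72597220212556
[-0.96, 0.02, -0.0] 0.69
[-0.96, 0.09, -0.0] 0.69
[-0.95, 0.16, -0.0] 0.69
[-0.93, 0.22, -0.0] 0.69
[-0.92, 0.29, -0.0] 0.69
[-0.89, 0.36, -0.0] 0.69
[-0.86, 0.42, -0.0] 0.69
[-0.83, 0.48, -0.0] 0.69
[-0.79, 0.54, -0.0] 0.69
[-0.75, 0.59, -0.0] 0.69
[-0.71, 0.65, -0.0] 0.69
[-0.66, 0.7, -0.0] 0.69
[-0.61, 0.74, -0.0] 0.69
[-0.55, 0.78, -0.0] 0.69
[-0.49, 0.82, -0.0] 0.69
[-0.43, 0.86, -0.0] 0.69
[-0.37, 0.89, -0.0] 0.69
[-0.31, 0.91, -0.0] 0.69
[-0.24, 0.93, -0.0] 0.69
[-0.17, 0.94, -0.0] 0.69
```

{"api": "play_rows", "payload": {"rows": [{"gripper": 0.2,"delta_pos": [0,0,-0.4],"twist": 0},{"gripper": 0.2,"delta_pos": [0,0,-0.8],"twist": 0},{"gripper": 0.2,"delta_pos": [0,0,-1],"twist": 0},{"gripper": 0.2,"delta_pos": [0,0,-1],"twist": 0},{"gripper": 0.2,"delta_pos": [0,0,-0.7],"twist": 0}]}}

```text
clock: 26.4
eef_pos: [477.2, 334.8, 172.1]
orientation: [[-0.147, 0.989, 0.002], [0.989, 0.147, 0.002], [0.002, 0.002, -1.0]]
force: [0.2, 0.7, -0.8]
opening: 33.5
finger_force: 20.0
```

{"api": "play_rows", "payload": {"rows": [{"gripper": 0.2,"delta_pos": [-0.96,0.02,0],"twist": 0.69},{"gripper": 0.2,"delta_pos": [-0.96,0.09,0],"twist": 0.69},{"gripper": 0.2,"delta_pos": [-0.95,0.16,0],"twist": 0.69},{"gripper": 0.2,"delta_pos": [-0.93,0.22,0],"twist": 0.69},{"gripper": 0.2,"delta_pos": [-0.92,0.29,0],"twist": 0.69}]}}

```text
clock: 26.82
eef_pos: [500.7, 190.7, 169.7]
orientation: [[0.215, 0.977, 0.001], [0.977, -0.215, 0.0], [0.0, 0.0, -1.0]]
force: [0.8, -0.4, -0.7]
opening: 33.8
finger_force: 20.0
```

{"api": "play_rows", "payload": {"rows": [{"gripper": 0.2,"delta_pos": [-0.89,0.36,0],"twist": 0.69},{"gripper": 0.2,"delta_pos": [-0.86,0.42,0],"twist": 0.69},{"gripper": 0.2,"delta_pos": [-0.83,0.48,0],"twist": 0.69},{"gripper": 0.2,"delta_pos": [-0.79,0.54,0],"twist": 0.69},{"gripper": 0.2,"delta_pos": [-0.75,0.59,0],"twist": 0.69}]}}

```text
clock: 27.23
eef_pos: [524.7, 49.1, 169.7]
orientation: [[0.547, 0.837, 0.001], [0.837, -0.547, 0.0], [0.001, 0.0, -1.0]]
force: [-0.4, -0.4, -1.1]
opening: 33.4
finger_force: 20.0
```

{"api": "play_rows", "payload": {"rows": [{"gripper": 0.2,"delta_pos": [-0.71,0.65,0],"twist": 0.69},{"gripper": 0.2,"delta_pos": [-0.66,0.7,0],"twist": 0.69},{"gripper": 0.2,"delta_pos": [-0.61,0.74,0],"twist": 0.69},{"gripper": 0.2,"delta_pos": [-0.55,0.78,0],"twist": 0.69},{"gripper": 0.2,"delta_pos": [-0.49,0.82,0],"twist": 0.69}]}}

```text
clock: 27.65
eef_pos: [548.4, -92.6, 169.7]
orientation: [[0.807, 0.59, 0.001], [0.59, -0.807, 0.0], [0.001, -0.0, -1.0]]
force: [0.6, 0.3, -1.3]
opening: 33.6
finger_force: 20.0
```

{"api": "play_rows", "payload": {"rows": [{"gripper": 0.2,"delta_pos": [-0.43,0.86,0],"twist": 0.69},{"gripper": 0.2,"delta_pos": [-0.37,0.89,0],"twist": 0.69},{"gripper": 0.2,"delta_pos": [-0.31,0.91,0],"twist": 0.69},{"gripper": 0.2,"delta_pos": [-0.24,0.93,0],"twist": 0.69},{"gripper": 0.2,"delta_pos": [-0.17,0.94,0],"twist": 0.69}]}}

```text
clock: 28.07
eef_pos: [572.3, -234.6, 169.6]
orientation: [[0.964, 0.267, 0.001], [0.267, -0.964, 0.001], [0.001, -0.001, -1.0]]
force: [-0.2, -0.2, -1.0]
opening: 33.2
finger_force: 20.0
```

{"api": "play_rows", "payload": {"rows": [{"gripper": 0.2,"delta_pos": [0,0,0],"twist": 0},{"gripper": 0.2,"delta_pos": [0,0,0],"twist": 0},{"gripper": 0.2,"delta_pos": [0,0,0],"twist": 0}]}}

```text
clock: 28.32
eef_pos: [572.2, -232.2, 169.0]
orientation: [[0.963, 0.271, -0.0], [0.271, -0.963, 0.002], [0.0, -0.002, -1.0]]
force: [0.9, 0.4, -1.1]
opening: 33.4
finger_force: 20.0
```

```bash
python3 -c "
from h import *
s=r.state();print(s['eef_pos'],s['opening'],move((571.5,-234.6,53.3),15.6))"
```

```text
[ 572.19969235 -232.23798302  169.04819509] 33.39082510216573 (array([ -1.35662616,   2.26661237, 115.74426722]), np.float64(0.12985877103727717))
```

{"api": "play_rows", "payload": {"rows": [{"gripper": 0.2,"delta_pos": [-0.02,0.03,0.95],"twist": 0},{"gripper": 0.2,"delta_pos": [0,0,0.95],"twist": 0},{"gripper": 0.2,"delta_pos": [0,0,0.95],"twist": 0},{"gripper": 0.2,"delta_pos": [0,0,0.65],"twist": 0},{"gripper": 0.2,"delta_pos": [0,0,0.25],"twist": 0}]}}

```text
clock: 28.73
eef_pos: [570.2, -231.3, 53.6]
orientation: [[0.962, 0.273, -0.005], [0.273, -0.962, 0.003], [-0.004, -0.005, -1.0]]
force: [-1.4, 0.2, 0.2]
opening: 33.5
finger_force: 20.0
```

{"api": "play_rows", "payload": {"rows": [{"gripper": 0.2,"delta_pos": [0,0,0.1],"twist": 0},{"gripper": 0.2,"delta_pos": [0,0,0],"twist": 0},{"gripper": 0.2,"delta_pos": [0,0,0],"twist": 0},{"gripper": 0.2,"delta_pos": [0,0,0],"twist": 0},{"gripper": 0.2,"delta_pos": [0,0,0],"twist": 0}]}}

```text
clock: 29.15
eef_pos: [572.8, -234.4, 54.1]
orientation: [[0.963, 0.27, 0.002], [0.27, -0.963, -0.0], [0.001, 0.001, -1.0]]
force: [-0.2, -0.2, -0.5]
opening: 33.6
finger_force: 20.0
```

{"api": "play_rows", "payload": {"rows": [{"gripper": 0.2,"delta_pos": [0,0,0.03],"twist": 0},{"gripper": 0.2,"delta_pos": [0,0,0],"twist": 0},{"gripper": 0.2,"delta_pos": [0,0,0],"twist": 0}]}}

```text
clock: 29.4
eef_pos: [572.6, -234.7, 53.0]
orientation: [[0.963, 0.27, 0.001], [0.27, -0.963, -0.0], [0.001, 0.001, -1.0]]
force: [0.5, 0.3, 3.7]
opening: 33.4
finger_force: 20.0
```

{"api": "play_rows", "payload": {"rows": [{"gripper": 0.6,"delta_pos": [0,0,0],"twist": 0},{"gripper": 0.6,"delta_pos": [0,0,0],"twist": 0},{"gripper": 0.6,"delta_pos": [0,0,0],"twist": 0},{"gripper": 0.6,"delta_pos": [0,0,0],"twist": 0}]}}

```text
clock: 29.73
eef_pos: [571.8, -234.6, 52.2]
orientation: [[0.963, 0.27, -0.0], [0.27, -0.963, 0.0], [-0.0, -0.0, -1.0]]
force: [0.5, 0.6, -0.1]
opening: 55.4
finger_force: 0.0
```

{"api": "play_rows", "payload": {"rows": [{"gripper": 0.65,"delta_pos": [0,0,-0.2],"twist": 0},{"gripper": 0.7,"delta_pos": [0,0,-0.9],"twist": 0},{"gripper": 0.7,"delta_pos": [0,0,-1],"twist": 0},{"gripper": 0.7,"delta_pos": [0,0,-1],"twist": 0},{"gripper": 0.7,"delta_pos": [0,0,-1],"twist": 0}]}}

```text
clock: 30.15
eef_pos: [571.7, -234.5, 177.0]
orientation: [[0.963, 0.27, -0.0], [0.27, -0.963, 0.0], [-0.0, -0.0, -1.0]]
force: [0.5, -0.4, -0.9]
opening: 65.8
finger_force: 0.0
```

{"api": "play_rows", "payload": {"rows": [{"gripper": 0.7,"delta_pos": [-0.9,0,-0.3],"twist": 0},{"gripper": 0.7,"delta_pos": [-0.9,0,0],"twist": 0},{"gripper": 0.7,"delta_pos": [-0.9,0,0],"twist": 0},{"gripper": 0.7,"delta_pos": [-0.6,0,0],"twist": 0},{"gripper": 0.7,"delta_pos": [0,0,0],"twist": 0}]}}

```text
clock: 30.57
eef_pos: [472.1, -263.2, 184.9]
orientation: [[0.964, 0.265, -0.003], [0.265, -0.964, -0.001], [-0.003, -0.0, -1.0]]
force: [-0.8, 0.0, -0.8]
opening: 65.8
finger_force: 0.0
```

{"api": "play_rows", "payload": {"rows": [{"gripper": 0.7,"delta_pos": [0,0,0],"twist": 0},{"gripper": 0.7,"delta_pos": [0,0,0],"twist": 0},{"gripper": 0.7,"delta_pos": [0,0,0],"twist": 0},{"gripper": 0.7,"delta_pos": [0,0,0],"twist": 0}]}}

```text
clock: 30.9
eef_pos: [477.9, -260.6, 184.3]
orientation: [[0.962, 0.271, 0.001], [0.271, -0.962, 0.0], [0.001, -0.0, -1.0]]
force: [0.8, -0.0, 0.3]
opening: 66.2
finger_force: 0.0
```

```bash
python3 -c "
from h import *
s=r.state();print(s['clock'],s['eef_pos'],s['opening'])
c=cal('wrist');i=vision.snapshot('wrist')[:,:,::-1];cv2.imwrite('pics/end.png',i)
print(project(c,[(571.5,-234.6,92),(515.7,-250.1,84),(459.8,-265.6,90),(403.9,-281.2,66)]))"
```

```text
30.9 [ 477.92412395 -260.64465235  184.29344979] 66.19457189244389
[[317.31728364 119.65616406]
 [316.97416343 199.61090638]
 [316.64312555 273.32452419]
 [316.47983815 324.53110858]]
```

View pics/end.png

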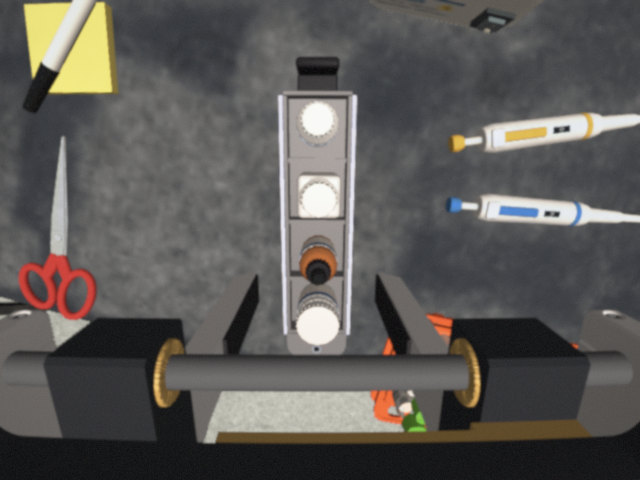

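All four stand upright in their places, with tops at (318,121), (319,197), (318,272) and (318,325), each within 3 px of prediction. The arm is clear, so I'm handing in.

```bash
python3 -c "
from plant import r
print(r.job_done())"
```

```text
the job is handed in; nothing more can be done
None
```

The four bottles are in the carrier from nose to grip in tray order (jar, dropper, square, tall), upright and released, and the job was handed in at about 31 s with no verdict returned; the square bottle stood about 29° off the tray's sides, not within 6° as stated, so I turned the gripper to match.

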